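# Rake rolled wafers into the grooves of a corrugated sheet

### The job

Take the small rake from its rest and comb the four scattered wafer rolls gently across the corrugated sheet until each lies fully down in a groove of its own, then lay the rake back in the notch of its rest with its tines on the bench. The wafers are food: move them with the rake only, never with the gripper, don't press hard on them, and leave the sugar shaker and the kitchen timer where they stand.

Things in the scene. Friction and masses are not known exactly. Their poses are not given: they have to be found in the camera images.
- wafer_sheet: Fixed aluminium corrugated sheet, 158 x 223 mm; origin: its underside under the middle of the grooves, z up, x along the grooves, y across. Eight ridges at y = -98, -70 .. +98 mm (crests z = 19 mm, 4 mm wide) make seven V grooves centred at y = -84, -56 .. +84 mm (floor z = 4 mm, 13 mm wide). Walls with rims at z = 28.5 mm: inside at x = +-75 and y = -98 mm; the +y end is open
- sheet_crest (a point): middle of the crest of a ridge next to the sheet's centre, 14 mm to its +y side and 19 mm above its underside. Rake tips drawn across the ridges (along y) 3 to 4 mm above the crests (sheet z = 22 to 23 mm) pass over seated wafers and push the others, which turn parallel to the row of tines and drop into the next free groove
- wafer1: Golden rolled wafer, a rigid stick 16 mm in diameter and 120 mm long, 25 g, dry and smooth; origin at its centre, x along its axis. It lies askew across the ridges (centre at sheet z = 27 mm or so). Down in a groove its centre is at sheet z = 12 mm and its top at 20 mm, 1 mm above the crests
- wafer2: rolled wafer like wafer1, at first askew across the ridges
- wafer3: rolled wafer like wafer1, at first askew across the ridges
- wafer4: rolled wafer like wafer1, at first lying crosswise on top of the others (centre at sheet z = 43 mm or so) or slipped down between them
- rake: Small wooden hand rake, 0.14 kg, parked level. Origin: on the handle's axis at the place to grip, 72 mm above the bench; x along the handle to the head, y along the head, z up. Handle 18 x 18 mm, flat sides, x = -100 to +40 mm. Head bar at x = 70 mm, 116 mm long, 16 thick, z = -12 to +6 mm. Eight 5 mm steel tines 14.5 mm apart (outermost y = +-51 mm), tips at z = -72 mm
- rake_tips (a point): middle of the row of tine tips, at [70, 0, -72] mm in the rake's frame; at z = 0 when the rake is parked
- rake_tail (a point): point on the handle axis, at [-70, 0, 0] mm in the rake's frame: the place that lies in the notch of the rest, 72 mm above the bench
- utensil_rest: Fixed white ceramic utensil rest, foot 50 x 78 mm, 82 mm high; origin: centre of its underside, z up. An open-topped notch runs along its x axis, 28 mm wide in y, 30 mm long, floor 63 mm above the bench, horns up to 82 mm. The rake's handle lies in it along x, its head 140 mm away towards +x with the tine tips on the bench
- carafe_handle (a point): foremost point of the fixed coffee maker (the handle of its glass carafe), which stands between the rest and the sheet: an obstacle 330 mm high, reaching from here 250 mm back and from 76 mm on the right to 116 mm on the left of this point; pass it on the robot's side, by 80 mm or more with the gripper's axis
- sugar_shaker: standing sugar shaker, a bystander, 44 mm wide, 90 mm high; origin: centre of its underside
- kitchen_timer: round white kitchen timer with a dial, a bystander, 72 mm wide, 35 mm high; origin: centre of its underside

How it is judged (in metres and radians):
On the way, in this order (a step that is already met when the one before it is completed fails the run):
1. the rake is lifted off its rest (height (world z) of rake_tips above 0.03 m and height (world z) of rake_tail above 0.1 m), for 0.2 s.
2. all four wafers lie down in grooves of their own (angle between the x axis of each of wafer1, wafer2, wafer3, wafer4 and the x axis of wafer_sheet, either way round below 0.06 rad and z of wafer1 in the frame of wafer_sheet between 0.008 and 0.0145 m and y of wafer1 in the frame of wafer_sheet between -0.092 and 0.092 m and z of wafer2 in the frame of wafer_sheet between 0.008 and 0.0145 m and y of wafer2 in the frame of wafer_sheet between -0.092 and 0.092 m and z of wafer3 in the frame of wafer_sheet between 0.008 and 0.0145 m and y of wafer3 in the frame of wafer_sheet between -0.092 and 0.092 m and z of wafer4 in the frame of wafer_sheet between 0.008 and 0.0145 m and y of wafer4 in the frame of wafer_sheet between -0.092 and 0.092 m), for 0.2 s.
At the end, for the whole second after the job is handed in: Each wafer is in a groove (centre 8 to 14.5 mm above the sheet's underside, within 0.06 rad of the grooves, within 92 mm of the middle across); rake at rest, level to 0.08 rad, tips under 6 mm, rake_tail within 12 mm across, 6 mm in height and -80 to 35 mm along the notch (all of step 2 and angle between rake's own z axis and vertical below 0.08 rad and height (world z) of rake_tips below 0.006 m and y of rake_tail in the frame of utensil_rest between -0.012 and 0.012 m and x of rake_tail in the frame of utensil_rest between -0.08 and 0.035 m and z of rake_tail in the frame of utensil_rest between 0.066 and 0.078 m and linear speed of each of wafer1, wafer2, wafer3, wafer4, rake below 0.02 m/s); the robot touches nothing.
It fails at once if a wafer is touched with the gripper or arm (contact force between any of the fingers, the arm and wafer1 above 0.3 N or contact force between any of the fingers, the arm and wafer2 above 0.3 N or contact force between any of the fingers, the arm and wafer3 above 0.3 N or contact force between any of the fingers, the arm and wafer4 above 0.3 N).
It fails at once if a wafer is pressed hard (over 25 N) with the rake (contact force between rake and wafer1 above 25 N or contact force between rake and wafer2 above 25 N or contact force between rake and wafer3 above 25 N or contact force between rake and wafer4 above 25 N).
It fails at once if the sugar shaker or the kitchen timer is moved by more than 20 mm (distance of any of sugar_shaker, kitchen_timer from where it was at the start of the episode above 0.02 m).
It also fails if it takes over 58 s, if anything falls off the work surface, if the arm or the gripper's body presses on something with over 40 N, if the wrist force passes 120 N, or if a joint passes its speed limit or range.

### The arm

A 6-joint arm with a two-finger parallel gripper is mounted at the origin on a cart in front of the work surface, level with it; the furniture and walls round the work are solid. World frame = base frame: x ahead of the robot, y to its left, z up, the work surface at z = 0. Lengths are in mm, angles in rad, forces in N, time in s.
With the tool pointing down it reaches from about 300 to 850 mm from the base axis. Payload 4.2 kg.
Tool frame: the origin (TCP) lies midway between the tips of the shut fingers; the grasp point (between the pads) lies 19 mm behind it; z points along the fingers, y is the line along which they close (so a half turn about z gives the same grasp; the last joint's range is limited). The gripper opens to 91 mm and grips with 3 to 60 N. Pads are 32 mm wide; open, the fingers measure 118 mm over their backs; the gripper's body (76 mm by 178 mm) begins 60 mm behind the grasp point.
Start: joints at [-1.244, 0.32, 1.565, -0, 1.257, -0.02], TCP at [195.441, -540.783, 213.976] pointing down, gripper open.
Joint ranges: [-3.11, 3.11], [-0.84, 2.01], [0.21, 2.61], [-1.34, 4.49], [0.05, 2.63], [-2.56, 2.56]. Speed limits (rad/s): [2.57, 2.57, 3.14, 3.14, 3.14, 3.14].

### API

Orientations are given as a unit quaternion [x, y, z, w].
In Python, from rig import get_state, camera, job_done gives the robot as it stands. The module is installed in compiled form; this text tells all that it offers.
- The arm moves only by the tool servo_tool, never from a script. Its argument "steps" is a list of rows, each an object with "slide": the shift along the tool's x, y, z in m, a list of three; "twist": the turn about the tool's z in degrees; "fingers": the finger opening in m, from 0 to 0.0912. A call has 1 to 12 rows; each row shifts and turns the commanded pose from where the row before left it, along the tool's axes as they then stand; what a row does not reach is not made up. A row lasts 1/12 s, in which the tool goes at most 41.7 mm and 7.16 degrees, less where a joint would pass 70% of its speed; a pose out of reach is approached as far as the arm can. A call is refused whole if a number of a shift passes 0.0417 or a number of a turn 7.16, either way. A call with a gripper value outside its range is refused whole. The fingers move at their own pace and stop on an object; "newtons" is the grip in N (left out, the last holds). Time passes only in rows, so rows that do not move let the fingers close. It gives the time, the measured TCP pose, the force, the opening and the grip force at its end, in the units of the state.
- get_state(): the state, without advancing time (a new reading comes with each control period).
- camera(name): name is "side" or "top" or "wrist"; returns a dict with "image" (384x512x3 uint8, red, green, blue), "intrinsics" (3x3 intrinsics, pixels), "k1" (the pictures are not rectified: a ray, as slopes to the right and down, at radius r is drawn at 1 + k1 r^2 times it, then the intrinsics apply), "world_from_camera" (4x4, takes a point from camera to world coordinates); the wrist camera has in their place "tool_from_camera" (4x4, takes a point from camera to tool coordinates, whose origin is the TCP and whose axes are the flange's). Camera axes: x right, y up, looking along -z (the intrinsics and any distortion apply to the point x, -y, -z); pixel columns grow to the right and rows downward; lengths in mm; the calibration is good to about 2 mm. A picture is of the moment at which its call begins: read the wrist's pose just before it. There is no depth.
- job_done(): hands the job in; it is judged then, once.
The state is a dict: "time_s": time; "qpos": joint angles; "dq": joint speeds; "tau": joint torques, N m; "tool_pos": TCP position; "eef_rot": TCP orientation; "ft_force": force on the tool from outside, world axes, zero at the start; "moment": the same for the moment, N m; "grip_width": opening from 0.0 (shut) to 1.0 (fully open); "grasp_force": force on a finger pad.
Only numpy, scipy, OpenCV 4.12 (cv2) and the standard library are available. Lean on these libraries where they do the work, as an engineer would, in place of code of your own. Each camera call takes 0.05 s, during which the arm holds its last target. There are 200 camera calls.

## Working session

There is one attempt and no reset: what is moved stays moved. The work goes in short steps, Python scripts to look and compute and a tool call to move; the robot and the scene stay as the last step left them, time stands still between calls to the robot, and variables do not carry over. Pictures are saved under pics/ and viewed, at most 10 in all, crops included, and the job is handed in when it is done.

Besides the shell and the picture viewer there is one more tool, called after "Emit:" as name(argument=value, ...) on one line, values as JSON. servo_tool: Moves the arm, as the interface text tells. Its arguments: {"type":"object","properties":{"steps":{"type":"array","items":{"type":"object","properties":{"slide":{"type":"array","items":{"type":"number"}},"twist":{"type":"number"},"fingers":{"type":"number"}}}},"newtons":{"type":"number"}},"required":["steps"]}

```bash
mkdir -p pics; cat > h.py <<'E'
import numpy as np, cv2
from rig import get_state, camera
def ray(c,px,T=None):
    K=np.array(c["intrinsics"]);T=np.array(c["world_from_camera"]) if T is None else T
    s=np.array([(px[0]-K[0,2])/K[0,0],(px[1]-K[1,2])/K[1,1]]);u=s.copy()
    for _ in range(20): u=s/(1+c["k1"]*(u@u))
    return T[:3,3],T[:3,:3]@np.array([u[0],-u[1],-1])
def onz(c,px,z,T=None):
    o,d=ray(c,px,T);return o+d*(z-o[2])/d[2]
def proj(c,P):
    K=np.array(c["intrinsics"]);T=np.array(c["world_from_camera"])
    q=T[:3,:3].T@(np.array(P)-T[:3,3]);s=np.array([q[0],-q[1]])/-q[2];s=s*(1+c["k1"]*(s@s))
    return s*[K[0,0],K[1,1]]+[K[0,2],K[1,2]]
E
python3 - <<'E'
from h import *
s=get_state();print({k:np.round(v,3) for k,v in s.items()})
for n in("top","side"):
    c=camera(n);np.save(f"{n}.npy",c,allow_pickle=True)
    print(n,c["intrinsics"],c["k1"],np.round(c["world_from_camera"],3).tolist())
    cv2.imwrite(f"pics/{n}0.png",cv2.resize(c["image"][...,::-1],(800,600),interpolation=cv2.INTER_CUBIC))
E
```

```text
{'time_s': np.float64(0.0), 'qpos': array([-1.244,  0.32 ,  1.566,  0.   ,  1.257, -0.02 ]), 'dq': array([ 0.001,  0.   ,  0.   , -0.001,  0.001, -0.001]), 'tau': array([ 2.0000e-03, -4.1246e+01, -2.3198e+01,  7.3000e-02,  4.6000e-02,
       -0.0000e+00]), 'tool_pos': array([ 195.295, -540.271,  213.134]), 'eef_rot': array([ 0.985,  0.173, -0.   , -0.001]), 'ft_force': array([-0.307,  0.21 ,  0.751]), 'moment': array([ 0.003,  0.001, -0.013]), 'grasp_force': np.float64(0.0), 'grip_width': np.float64(0.998)}
top [[393.99267274   0.         251.16118167]
 [  0.         393.99267274 186.93046123]
 [  0.           0.           1.        ]] -0.12407775445056436 [[-0.003, 0.98, -0.197, 347.58], [-1.0, -0.007, -0.017, 53.933], [-0.018, 0.197, 0.98, 926.302], [0.0, 0.0, 0.0, 1.0]]
side [[458.58511785   0.         253.51344571]
 [  0.         458.58511785 193.17186759]
 [  0.           0.           1.        ]] -0.18735038952335445 [[-0.682, 0.32, -0.658, -157.15], [-0.732, -0.285, 0.619, 679.378], [0.011, 0.904, 0.428, 533.265], [0.0, 0.0, 0.0, 1.0]]
```

View pics/top0.png

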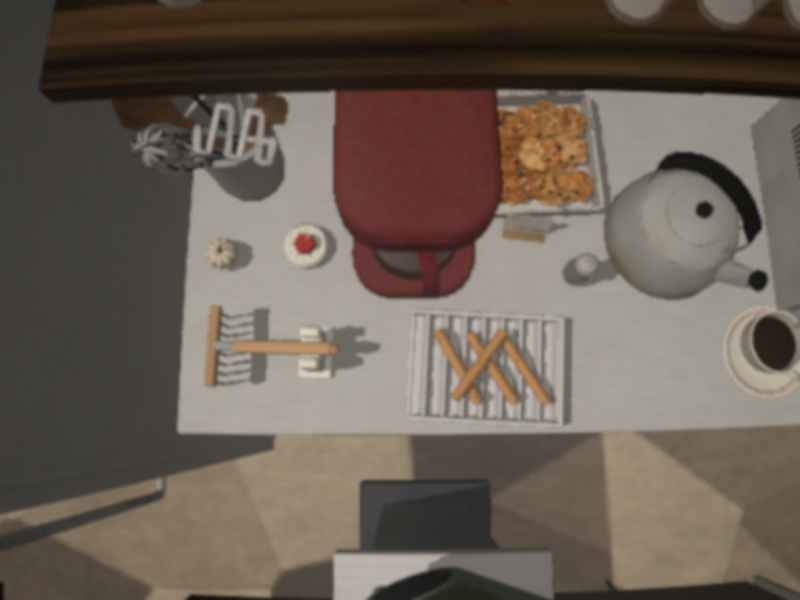

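View pics/side0.png

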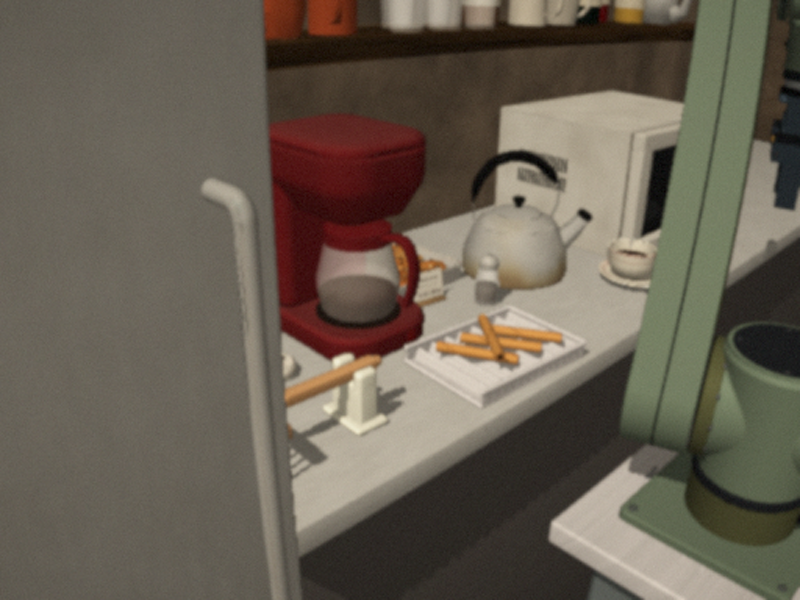

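The top view shows, in 800x600 pixels, the rake at (215–335, 345) with its head on the left and its rest at (315, 352). The sheet spans (410–565, 312–425) with three askew wafers and one crosswise. The carafe handle is at (428, 290), the timer at (305, 245) and the shaker at (585, 265). The side view agrees with this.

```bash
python3 - <<'E'
from h import *
c=np.load("top.npy",allow_pickle=True).item();im=c["image"]
f=512/800
for n,p,z in [("tl",(414,312),28),("tr",(566,317),19),("br",(562,425),19),("bl",(408,418),28),("rest_foot_l",(299,377),0),("rest foot r",(332,377),0),("tail",(337,350),72),("handle head end",(235,346),72),("head t",(215,307),78),("head b",(209,385),78),("carafe",(430,292),80),("carafe_base",(428,296),30),("timer",(305,245),35),("shak",(585,265),90)]:
    print(n,np.round(onz(c,np.array(p)*f,z),1))
hsv=cv2.cvtColor(im,cv2.COLOR_RGB2HSV)
m=cv2.inRange(hsv,(8,110,90),(22,255,255))
n,l,st,ce=cv2.connectedComponentsWithStats(m)
for i in range(1,n):
    if st[i,4]>60:
        print(st[i],ce[i].round(1))
a=im[185:285,250:380];b=im[185:255,110:240]
A=cv2.resize(a,None,fx=6,fy=6,interpolation=cv2.INTER_CUBIC)
cv2.imwrite("pics/crop1.png",A[:600,:780,::-1])
E
```

```text
tl [497.8  37.5  28. ]
tr [ 489.9 -190.6   19. ]
br [ 330.7 -176.8   19. ]
bl [343.4  47.6  28. ]
rest_foot_l [404.2 210.9   0. ]
rest foot r [404.2 161.    0. ]
tail [437.3 146.2  72. ]
handle head end [443.2 290.9  72. ]
head t [498.1 320.8  78. ]
head b [387.9 324.1  78. ]
carafe [517.3  15.8  80. ]
carafe_base [521.3  16.6  30. ]
timer [600.  200.9  35. ]
shak [ 552.6 -203.1   90. ]
[ 319   65   61   66 3252] [347.1  98.6]
[ 278  212   74   47 1045] [312.6 234.7]
[151 220  55   5 173] [175.6 222.1]
```

View pics/crop1.png

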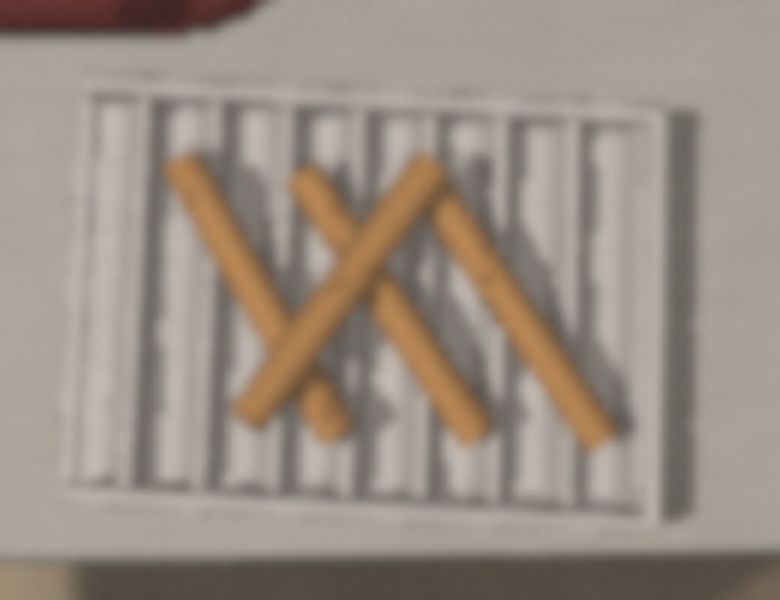

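The crop shows the closed end wall on the right (-y) and the open end on the left. In crop pixels the wafers are centred near (255, 300), (390, 305) and (515, 310), with the crossing one on top at (340, 290). I'll start moving now: first turn the tool so that it closes across the handle.

Emit:
servo_tool(steps=[{"twist":-7},{"twist":-7},{"twist":-7},{"twist":-7},{"twist":-7},{"twist":-7},{"twist":-7},{"twist":-7},{"twist":-7},{"twist":-7}])

```text
invalid input at $.steps[0]: expected keys slide, twist, fingers
```

```bash
python3 - <<'E'
from h import *
c=np.load("top.npy",allow_pickle=True).item();im=c["image"]
P={n:onz(c,np.array(p)/6+[250,185],28.5)[:2] for n,p in dict(tl=(83,85),tr=(667,108),br=(652,522),bl=(65,497)).items()}
for k,v in P.items(): print(k,v.round(1))
# corners sheet: tl(79,121) tr(79,-102) br(-79,-102) bl(-79,121)
S=np.array([[79,121],[79,-102],[-79,-102],[-79,121]],float);W=np.array([P[k] for k in("tl","tr","br","bl")])
Sc=S-S.mean(0);Wc=W-W.mean(0);a=np.arctan2((Sc[:,0]*Wc[:,1]-Sc[:,1]*Wc[:,0]).sum(),(Sc*Wc).sum())
R=np.array([[np.cos(a),-np.sin(a)],[np.sin(a),np.cos(a)]]);o=W.mean(0)-R@S.mean(0)
print("sheet",o.round(1),np.degrees(a),np.round(W-(S@R.T+o),1).tolist())
for n,e,z in [("L",((185,160),(332,430)),27),("M",((303,178),(475,430)),27),("R",((440,195),(600,435)),27),("X",((428,160),(248,415)),43)]:
    q=[R.T@(onz(c,np.array(p)/6+[250,185],z+4)[:2]-o) for p in e];print(n,np.round(q,1).tolist(),np.linalg.norm(q[0]-q[1]).round(1))
# ridges: profile along mid row
# rake
hsv=cv2.cvtColor(im,cv2.COLOR_RGB2HSV);m=cv2.inRange(hsv,(4,60,50),(25,255,255));m[:,:125]=0;m[:190]=0;m[255:]=0;m[:,225:]=0
ys,xs=np.where(m>0)
h=(xs>155)&(xs<190)
pts=np.array([(x,np.mean(ys[xs==x])) for x in range(156,190)])
w=np.array([onz(c,p,79)[:2] for p in pts]);k=np.polyfit(w[:,1],w[:,0],1);print("handle x=%.4f y + %.1f"%tuple(k),[np.polyval(k,y) for y in(322,252,182)],"xs",xs.min(),xs.max())
hx=xs<148;print("head",onz(c,(xs[hx].mean(),ys[hx].mean()),76),onz(c,(xs.max(),222),76))
s=np.load("side.npy",allow_pickle=True).item()
# carafe handle from two views
def tri(p,q):
    o1,d1=ray(c,p);o2,d2=ray(s,q);A=np.stack([d1,-d2],1);t=np.linalg.lstsq(A,o2-o1,rcond=None)[0];return o1+d1*t[0],o2+d2*t[1]
print(tri(np.array((428,292))*.64,np.array((418,270))*.64))
E
```

```text
tl [498.9  40.1]
tr [ 488.1 -185.5]
br [ 330.9 -172. ]
bl [342.7  48.2]
sheet [414.6 -76.8] -3.2363561662167837 [[-1.4, 0.6], [0.4, -2.4], [0.9, 2.1], [0.1, -0.3]]
L [[50.1, 81.3], [-49.2, 22.1]] 115.5
M [[45.4, 36.0], [-46.8, -31.7]] 114.3
R [[41.3, -16.4], [-46.6, -79.0]] 107.9
X [[52.3, -9.1], [-45.6, 55.1]] 117.1
handle x=0.0212 y + 436.6 [np.float64(443.387649884072), np.float64(441.9038735754106), np.float64(440.4200972667492)] xs 131 216
head [443.73318308 323.28895713  76.        ] [441.26618595 145.09284568  76.        ]
(array([504.93980447,  21.16000676, 141.78046013]), array([501.33404423,  17.91890464, 141.19261174]))
```

Emit:
servo_tool(steps=[{"slide":[0,0,0],"twist":-7,"fingers":0.06},{"slide":[0,0,0],"twist":-7,"fingers":0.06},{"slide":[0,0,0],"twist":-7,"fingers":0.06},{"slide":[0,0,0],"twist":-7,"fingers":0.06},{"slide":[0,0,0],"twist":-7,"fingers":0.06},{"slide":[0,0,0],"twist":-7,"fingers":0.06},{"slide":[0,0,0],"twist":-7,"fingers":0.06},{"slide":[0,0,0],"twist":-7,"fingers":0.06},{"slide":[0,0,0],"twist":-7,"fingers":0.06},{"slide":[0,0,0],"twist":-6,"fingers":0.06}])

```text
time_s: 0.93
tool_pos: [195.3, -540.5, 213.5]
eef_rot: [0.712, 0.702, 0.0, -0.0]
ft_force: [-0.1, -0.3, -0.5]
grip_width: 0.657
grasp_force: 0.0
```

Emit:
servo_tool(steps=[{"slide":[0.0395,0.0117,0],"twist":0,"fingers":0.06},{"slide":[0.0395,0.0117,0],"twist":0,"fingers":0.06},{"slide":[0.0395,0.0117,0],"twist":0,"fingers":0.06},{"slide":[0.0395,0.0117,0],"twist":0,"fingers":0.06},{"slide":[0.0395,0.0117,0],"twist":0,"fingers":0.06},{"slide":[0.0395,0.0117,0],"twist":0,"fingers":0.06},{"slide":[0.0395,0.0117,0],"twist":0,"fingers":0.06},{"slide":[0.0395,0.0117,0],"twist":0,"fingers":0.06},{"slide":[0.0395,0.0117,0],"twist":0,"fingers":0.06},{"slide":[0.0395,0.0117,0],"twist":0,"fingers":0.06},{"slide":[0.0395,0.0117,0],"twist":0,"fingers":0.06},{"slide":[0.0395,0.0117,0],"twist":0,"fingers":0.06}])

```text
time_s: 1.93
tool_pos: [344.9, -67.7, 213.9]
eef_rot: [0.714, 0.7, 0.0, 0.0]
ft_force: [0.9, -1.0, 0.2]
grip_width: 0.655
grasp_force: 0.0
```

Emit:
servo_tool(steps=[{"slide":[0.0395,0.0117,0],"twist":0,"fingers":0.06},{"slide":[0.0395,0.0117,0],"twist":0,"fingers":0.06},{"slide":[0.0395,0.0117,0],"twist":0,"fingers":0.06},{"slide":[0.0395,0.0117,0],"twist":0,"fingers":0.06},{"slide":[0.0395,0.0117,0],"twist":0,"fingers":0.06},{"slide":[0.0395,0.0117,0],"twist":0,"fingers":0.06},{"slide":[0.03,0.01,0],"twist":0,"fingers":0.06},{"slide":[0.015,0.005,0],"twist":0,"fingers":0.06},{"slide":[0,0,0],"twist":0,"fingers":0.06}])

```text
time_s: 2.68
tool_pos: [436.7, 213.1, 213.3]
eef_rot: [0.713, 0.701, -0.0, -0.0]
ft_force: [0.6, -0.5, 0.7]
grip_width: 0.659
grasp_force: 0.0
```

```bash
python3 - <<'E'
from h import *
from scipy.spatial.transform import Rotation as Ro
s=get_state();c=camera("wrist");T=np.eye(4);T[:3,:3]=Ro.from_quat(s["eef_rot"]).as_matrix();T[:3,3]=s["tool_pos"]
c["world_from_camera"]=T@np.array(c["tool_from_camera"]);np.save("w1.npy",c,allow_pickle=True)
print(s["tool_pos"],s["eef_rot"],np.round(c["tool_from_camera"],2).tolist())
cv2.imwrite("pics/w1.png",c["image"][...,::-1])
E
```

```text
[436.66618037 213.12913209 213.2544612 ] [ 7.12873619e-01  7.01292495e-01 -3.44656802e-05 -1.98728954e-04] [[-0.0, 0.96, 0.28, 80.05], [1.0, 0.0, -0.0, 0.04], [-0.0, 0.28, -0.96, -170.7], [0.0, 0.0, 0.0, 1.0]]
```

View pics/w1.png

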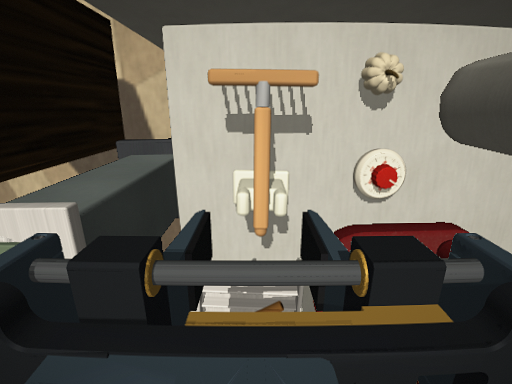

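The wrist view shows the head bar at (208–318, 77), the handle from (263, 107) to (261, 232) and the rest at (262, 190). The fingers straddle the handle.

```bash
python3 - <<'E'
from h import *
c=np.load("w1.npy",allow_pickle=True).item();im=c["image"];T=c["world_from_camera"]
hsv=cv2.cvtColor(im,cv2.COLOR_RGB2HSV);m=cv2.inRange(hsv,(4,90,70),(22,255,255));m[250:]=0;m[:,:200]=0;m[:,330:]=0
r=[]
for y in range(112,225,4):
    x=np.where(m[y,230:300])[0]+230; r.append(onz(c,((x[0]+x[-1])/2,y),81)[:2])
r=np.array(r);k=np.polyfit(r[:,1],r[:,0],1);print("handle",k,np.polyval(k,[322,252,182]),"deg",np.degrees(np.arctan(k[0])))
ys,xs=np.where(m[60:92]>0);ys+=60;mm=(xs<255)|(xs>270)
print("head rows",ys[mm].min(),ys[mm].max(),"top face", onz(c,(xs[mm].mean(),ys[mm].min()),78),onz(c,(xs[mm].mean(),ys[mm].max()),78),"ends",onz(c,(xs.min(),77),78),onz(c,(xs.max(),77),78))
yy=np.where(m[:,255:268].any(1))[0];print("rows",yy.min(),yy.max(),onz(c,(263,107),81),onz(c,(261,yy.max()),72))
for p in [(234,170),(288,170),(236,206)]: print("rest",onz(c,p,82))
E
```

```text
handle [2.80976081e-02 4.36464574e+02] [445.51200403 443.54517146 441.57833889] deg 1.609450908431526
head rows 69 86 top face [445.56579137 333.57396541  78.        ] [445.37678801 316.97460525  78.        ] ends [389.20286655 326.95376986  78.        ] [502.63748729 325.16173484  78.        ]
rows 69 235 [445.47172781 295.85942514  81.        ] [441.73992367 145.81252238  72.        ]
rest [412.75134595 229.43705247  82.        ]
rest [472.35753877 228.43681281  82.        ]
rest [413.40638352 187.36591823  82.        ]
```

Emit:
servo_tool(steps=[{"slide":[0.021,0.003,0],"twist":0.6,"fingers":0.06},{"slide":[0.021,0.003,0.01],"twist":0,"fingers":0.06},{"slide":[0,0,0.03],"twist":0,"fingers":0.06},{"slide":[0,0,0.03],"twist":0,"fingers":0.06},{"slide":[0,0,0.03],"twist":0,"fingers":0.06},{"slide":[0,0,0.03],"twist":0,"fingers":0.06},{"slide":[0,0,0.02],"twist":0,"fingers":0.06},{"slide":[0,0,0.01],"twist":0,"fingers":0.06},{"slide":[0,0,0],"twist":0,"fingers":0.06},{"slide":[0,0,0],"twist":0,"fingers":0.06}], newtons=40)

```text
time_s: 3.57
tool_pos: [443.2, 251.6, 54.5]
eef_rot: [0.718, 0.696, -0.0, 0.0]
ft_force: [0.6, -0.3, -0.1]
grip_width: 0.659
grasp_force: 0.0
```

Emit:
servo_tool(steps=[{"slide":[0.003,0,0.001],"twist":0,"fingers":0.04},{"slide":[0,0,0],"twist":0,"fingers":0.03},{"slide":[0,0,0],"twist":0,"fingers":0.01},{"slide":[0,0,0],"twist":0,"fingers":0.01},{"slide":[0,0,0],"twist":0,"fingers":0.01},{"slide":[0,0,0],"twist":0,"fingers":0.01},{"slide":[0,0,0],"twist":0,"fingers":0.01},{"slide":[0,0,0],"twist":0,"fingers":0.01}], newtons=40)

```text
time_s: 4.23
tool_pos: [443.1, 255.5, 53.1]
eef_rot: [0.718, 0.696, 0.0, 0.0]
ft_force: [-0.3, 0.5, 2.0]
grip_width: 0.195
grasp_force: 40.0
```

```bash
python3 - <<'E'
from h import *
for _ in range(3):
    s=get_state();print(s["time_s"],s["tool_pos"].round(2) if hasattr(s["tool_pos"],'round') else s["tool_pos"],s["eef_rot"],s["ft_force"],s["grip_width"]*91.2,s["grasp_force"]);camera("top")
E
```

```text
4.2333 [443.1  255.5   53.06] [7.17580890e-01 6.96475166e-01 6.34846712e-05 7.96016135e-05] [-0.30990663  0.50522293  1.95003976] 17.78201980710047 40.00118315219879
4.2833 [443.15 255.53  53.09] [7.17576375e-01 6.96479809e-01 1.13111109e-04 9.67690505e-05] [0.35078075 0.38679426 2.31316937] 17.772056077937478 40.00129759311676
4.3333 [443.16 255.51  53.07] [7.17611061e-01 6.96444072e-01 9.33208215e-05 1.02992717e-04] [0.56071107 0.12082861 1.31017144] 17.69938856010681 40.00151753425598
```

Emit:
servo_tool(steps=[{"slide":[0,0,-0.015],"twist":0,"fingers":0.01},{"slide":[0,0,-0.03],"twist":0,"fingers":0.01},{"slide":[0,0,-0.03],"twist":0,"fingers":0.01},{"slide":[-0.01,-0.01,0],"twist":0,"fingers":0.01},{"slide":[-0.025,-0.01,0],"twist":1.3,"fingers":0.01},{"slide":[-0.033,0,0],"twist":0,"fingers":0.01},{"slide":[-0.033,0,0],"twist":0,"fingers":0.01},{"slide":[-0.033,0,0],"twist":0,"fingers":0.01},{"slide":[-0.033,0,0],"twist":0,"fingers":0.01},{"slide":[-0.033,0,0],"twist":0,"fingers":0.01},{"slide":[-0.033,0,0],"twist":0,"fingers":0.01},{"slide":[-0.03,0.003,0],"twist":0,"fingers":0.01}])

```text
time_s: 5.38
tool_pos: [411.5, -8.4, 127.6]
eef_rot: [0.726, 0.688, -0.001, -0.0]
ft_force: [0.9, 0.1, -1.9]
grip_width: 0.195
grasp_force: 40.0
```

Emit:
servo_tool(steps=[{"slide":[0,0,0],"twist":0,"fingers":0.01},{"slide":[0,0,0],"twist":0,"fingers":0.01},{"slide":[0,0,0],"twist":0,"fingers":0.01}])

```text
time_s: 5.63
tool_pos: [412.6, -6.5, 127.7]
eef_rot: [0.726, 0.688, -0.0, -0.0]
ft_force: [0.8, 0.8, -2.1]
grip_width: 0.198
grasp_force: 40.0
```

```bash
python3 - <<'E'
from h import *
c=camera("top");np.save("top1.npy",c,allow_pickle=True);im=c["image"]
s=get_state();print(s["tool_pos"],2*np.degrees(np.arctan2(s["eef_rot"][1],s["eef_rot"][0])),s["eef_rot"],s["ft_force"],s["moment"])
cv2.imwrite("pics/c2.png",cv2.resize(im[160:300,220:400],None,fx=4.2,fy=4.2,interpolation=cv2.INTER_CUBIC)[...,::-1])
E
```

```text
[412.71147432  -6.11011474 127.69873334] 86.99454848573309 [ 7.25407072e-01  6.88320023e-01 -1.22187856e-04 -3.34727335e-04] [ 0.48035067  1.22891492 -1.22000856] [-0.0037264  -0.07621928 -0.02443562]
```

View pics/c2.png

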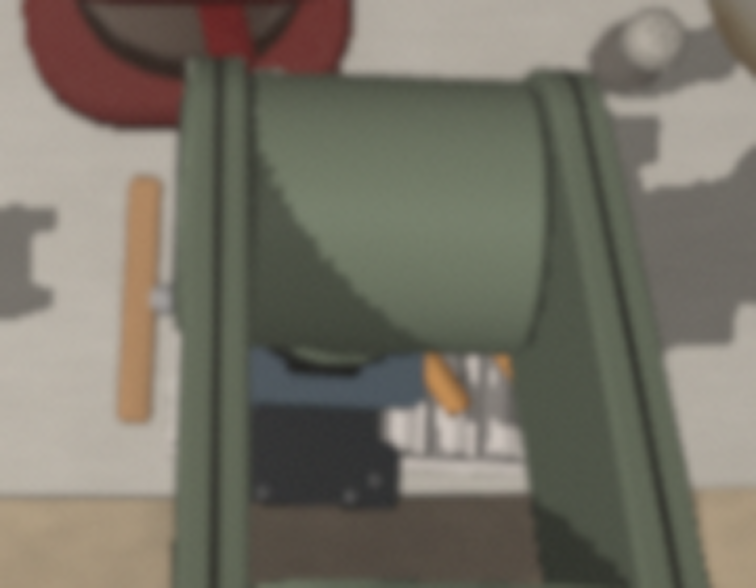

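The arm hides the sheet from the top camera, so I'll use the wrist and side views while combing. The head bar shows at (140, 300), held level and square. Next I go to the open end of the sheet and down.

Emit:
servo_tool(steps=[{"slide":[-0.016,0.004,0],"twist":0,"fingers":0.01},{"slide":[-0.016,0.005,0],"twist":0,"fingers":0.01},{"slide":[0,0,0.01],"twist":0,"fingers":0.01},{"slide":[0,0,0.015],"twist":0,"fingers":0.01},{"slide":[0,0,0.015],"twist":0,"fingers":0.01},{"slide":[0,0,0.008],"twist":0,"fingers":0.01},{"slide":[0,0,0.004],"twist":0,"fingers":0.01},{"slide":[0,0,0],"twist":0,"fingers":0.01},{"slide":[0,0,0],"twist":0,"fingers":0.01}])

```text
time_s: 6.43
tool_pos: [420.6, -38.8, 76.2]
eef_rot: [0.725, 0.689, 0.0, 0.0]
ft_force: [0.3, 0.1, -1.8]
grip_width: 0.193
grasp_force: 40.0
```

```bash
cat >> h.py <<'E'
from scipy.spatial.transform import Rotation as Ro
o=np.array([414.6,-76.8]);a=np.radians(-3.1);R=np.array([[np.cos(a),-np.sin(a)],[np.sin(a),np.cos(a)]])
def wrist():
    s=get_state();c=camera("wrist");T=np.eye(4);T[:3,:3]=Ro.from_quat(s["eef_rot"]).as_matrix();T[:3,3]=s["tool_pos"]
    c["world_from_camera"]=T@np.array(c["tool_from_camera"]);return s,c
def status(s):
    th=2*np.arctan2(s["eef_rot"][1],s["eef_rot"][0]);p=np.array(s["tool_pos"]);tip=p[:2]+70*np.array([np.cos(th),np.sin(th)])
    print("t",round(s["time_s"],2),"tcp",p.round(2),"th",round(np.degrees(th),2),"tips sheet xy",(R.T@(tip-o)).round(1),"tipz",round(p[2]-53.08,2),"F",np.round(s["ft_force"],1))
def topick(n,w,s):
    A=cv2.resize(w["image"],(400,300));B=cv2.resize(s["image"][170:280,240:390],(400,293));B=cv2.copyMakeBorder(B,0,7,0,0,0)
    cv2.imwrite(n,np.hstack([A,B])[...,::-1])
E
python3 - <<'E'
from h import *
s,w=wrist();status(s);sd=camera("side");topick("pics/c3.png",w,sd);np.save("w2.npy",w,allow_pickle=True)
E
```

```text
t 6.43 tcp [420.61 -38.77  76.2 ] th 87.02 tips sheet xy [  3.8 108.3] tipz 23.12 F [ 0.3  0.1 -1.8]
```

View pics/c3.png

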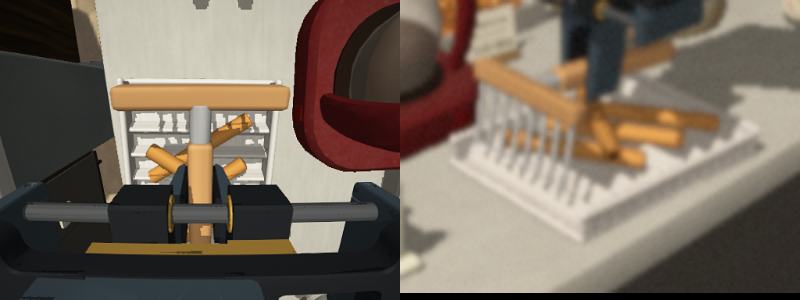

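The rake stands over the apron at the open end with its tips about 23 mm up, clear of the wafers. I start combing toward the end wall.

Emit:
servo_tool(steps=[{"slide":[-0.004,0,0.0005],"twist":0,"fingers":0.01},{"slide":[-0.004,0,0],"twist":0,"fingers":0.01},{"slide":[-0.004,0,0],"twist":0,"fingers":0.01},{"slide":[-0.004,0,0],"twist":0,"fingers":0.01},{"slide":[-0.004,0,0],"twist":0,"fingers":0.01},{"slide":[-0.004,0,0],"twist":0,"fingers":0.01},{"slide":[-0.004,0,0],"twist":0,"fingers":0.01},{"slide":[-0.004,0,0],"twist":0,"fingers":0.01},{"slide":[-0.004,0,0],"twist":0,"fingers":0.01},{"slide":[-0.004,0,0],"twist":0,"fingers":0.01},{"slide":[-0.004,0,0],"twist":0,"fingers":0.01},{"slide":[-0.004,0,0],"twist":0,"fingers":0.01}])

```text
time_s: 7.53
tool_pos: [417.7, -87.6, 75.4]
eef_rot: [0.726, 0.688, -0.0, 0.0]
ft_force: [0.1, 0.2, -1.6]
grip_width: 0.192
grasp_force: 40.0
```

```bash
python3 - <<'E'
from h import *
s,w=wrist();status(s);sd=camera("side");np.save("w3.npy",w,allow_pickle=True);np.save("s3.npy",sd,allow_pickle=True)
A=cv2.resize(w["image"][90:250,130:370],(400,267));B=cv2.resize(sd["image"][170:280,240:390],(400,267))
cv2.imwrite("pics/c4.png",np.hstack([A,B])[...,::-1])
E
```

```text
t 7.53 tcp [417.69 -87.55  75.44] th 86.97 tips sheet xy [ 3.6 59.4] tipz 22.36 F [ 0.1  0.2 -1.6]
```

View pics/c4.png

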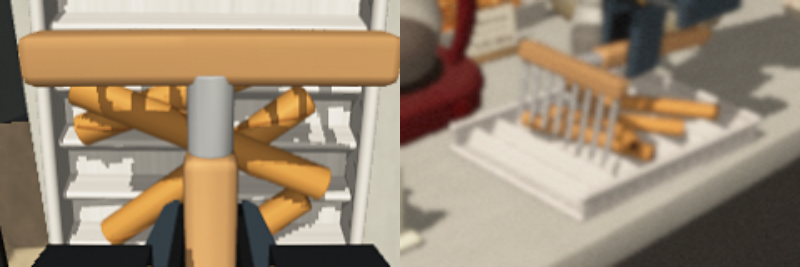

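The first wafer has turned nearly parallel to the tines. The crosswise one still lies on top. I continue.

Emit:
servo_tool(steps=[{"slide":[-0.004,0,0],"twist":0,"fingers":0.01},{"slide":[-0.004,0,0],"twist":0,"fingers":0.01},{"slide":[-0.004,0,0],"twist":0,"fingers":0.01},{"slide":[-0.004,0,0],"twist":0,"fingers":0.01},{"slide":[-0.004,0,0],"twist":0,"fingers":0.01},{"slide":[-0.004,0,0],"twist":0,"fingers":0.01},{"slide":[-0.004,0,0],"twist":0,"fingers":0.01},{"slide":[-0.004,0,0],"twist":0,"fingers":0.01},{"slide":[-0.004,0,0],"twist":0,"fingers":0.01},{"slide":[-0.004,0,0],"twist":0,"fingers":0.01}])

```text
time_s: 8.47
tool_pos: [415.5, -127.5, 75.4]
eef_rot: [0.726, 0.688, -0.0, -0.0]
ft_force: [-0.5, -0.6, -1.4]
grip_width: 0.196
grasp_force: 40.0
```

```bash
cat >> h.py <<'E'
def blobs(c,z=16,extra=None):
    im=c["image"];hsv=cv2.cvtColor(im,cv2.COLOR_RGB2HSV);m=cv2.inRange(hsv,(8,110,70),(24,255,255))
    n,l,st,ce=cv2.connectedComponentsWithStats(m)
    for i in range(1,n):
        if st[i,4]<40: continue
        ys,xs=np.where(l==i);b=cv2.boxPoints(cv2.minAreaRect(np.stack([xs,ys],1).astype(np.float32)))
        e=sorted([(np.linalg.norm(b[j]-b[(j+1)%4]),j) for j in range(4)])[:2]
        q=[R.T@(onz(c,(b[j]+b[(j+1)%4])/2,z)[:2]-o) for _,j in e]
        if abs(q[0]).max()<150: print(st[i].tolist(),"ends",np.round(q,1).tolist(),"w px",round(e[0][0],1))
E
python3 - <<'E'
from h import *
s,w=wrist();status(s);sd=camera("side");np.save("w4.npy",w,allow_pickle=True);np.save("s4.npy",sd,allow_pickle=True)
blobs(w);print();blobs(sd)
E
```

```text
t 8.47 tcp [ 415.51 -127.51   75.4 ] th 86.97 tips sheet xy [ 3.6 19.4] tipz 22.32 F [-0.5 -0.6 -1.4]
[141, 99, 230, 162, 13964] ends [[101.4, -27.5], [-94.8, -27.6]] w px 161.0
[215, 249, 7, 49, 187] ends [[-30.8, -93.3], [-35.1, -145.7]] w px 5.5
[289, 249, 9, 49, 257] ends [[37.3, -93.3], [41.2, -145.7]] w px 7.8

[296, 211, 45, 27, 393] ends [[67.7, 18.2], [-65.3, 15.1]] w px 11.2
[334, 210, 25, 9, 157] ends [[15.1, -62.1], [-35.0, -95.0]] w px 6.8
```

Emit:
servo_tool(steps=[{"slide":[-0.004,0,0],"twist":0,"fingers":0.01},{"slide":[-0.004,0,0],"twist":0,"fingers":0.01},{"slide":[-0.004,0,0],"twist":0,"fingers":0.01},{"slide":[-0.004,0,0],"twist":0,"fingers":0.01},{"slide":[-0.004,0,0],"twist":0,"fingers":0.01},{"slide":[-0.004,0,0],"twist":0,"fingers":0.01},{"slide":[-0.004,0,0],"twist":0,"fingers":0.01},{"slide":[-0.004,0,0],"twist":0,"fingers":0.01}])

```text
time_s: 9.23
tool_pos: [414.0, -159.8, 75.8]
eef_rot: [0.725, 0.688, -0.0, 0.0]
ft_force: [0.5, 0.2, 4.3]
grip_width: 0.192
grasp_force: 40.0
```

```bash
python3 - <<'E'
from h import *
s,w=wrist();status(s);sd=camera("side");np.save("w5.npy",w,allow_pickle=True);np.save("s5.npy",sd,allow_pickle=True)
blobs(sd)
f=lambda im,h:cv2.resize(im,(400,h))
w4,s4=(np.load(n,allow_pickle=True).item()["image"] for n in("w4.npy","s4.npy"))
r=lambda a,b:np.hstack([f(a[90:250,130:370],267),f(b[170:280,240:390],267)])
cv2.imwrite("pics/c5.png",np.vstack([r(w4,s4),r(w["image"],sd["image"])])[...,::-1])
E
```

```text
t 9.23 tcp [ 413.99 -159.83   75.76] th 87.01 tips sheet xy [  3.7 -12.9] tipz 22.68 F [0.5 0.2 4.3]
[300, 207, 41, 27, 378] ends [[88.0, -22.7], [-48.2, -18.7]] w px 13.9
[342, 211, 18, 7, 93] ends [[-1.0, -73.7], [-32.3, -101.3]] w px 5.4
[296, 218, 37, 20, 133] ends [[54.1, 28.9], [-59.2, 30.6]] w px 3.4
```

View pics/c5.png

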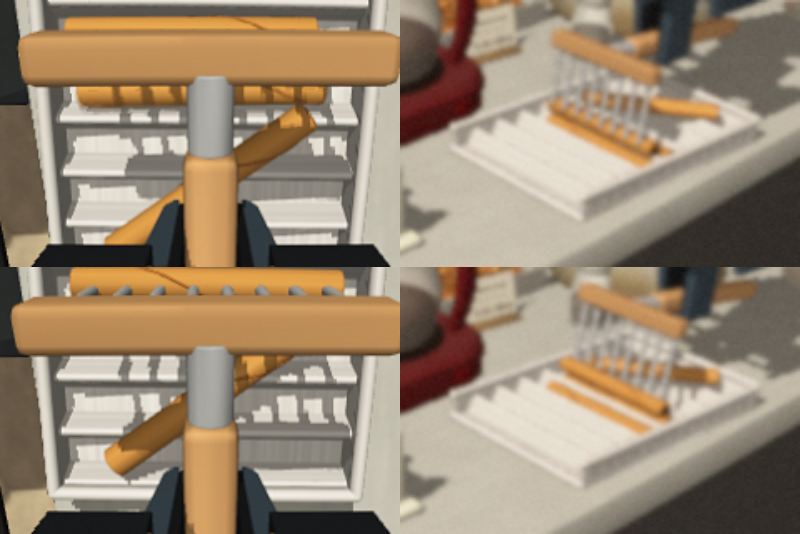

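After the first stroke one wafer lies seated at about +28 mm. A second is just ahead of the tines and a third is still askew. The wrist force of 4 N upward suggests a light press, so I go on slowly.

Emit:
servo_tool(steps=[{"slide":[-0.002,0,0],"twist":0,"fingers":0.01},{"slide":[-0.002,0,0],"twist":0,"fingers":0.01}])

```text
time_s: 9.5
tool_pos: [413.4, -163.3, 75.0]
eef_rot: [0.725, 0.688, -0.0, -0.0]
ft_force: [-0.5, -0.4, -2.5]
grip_width: 0.194
grasp_force: 40.0
```

```bash
python3 - <<'E'
from h import *
s,w=wrist();status(s);sd=camera("side");np.save("s6.npy",sd,allow_pickle=True)
# expected side pixels of seated wafer axis top at grooves
for y in(28,0,-28,-56):
    for z in (16,31): 
        print(y,z,[proj(sd,np.r_[o+R@[x,y],z]).round(0).tolist() for x in(60,-60)])
hsv=cv2.cvtColor(sd["image"],cv2.COLOR_RGB2HSV);m=cv2.inRange(hsv,(8,110,70),(24,255,255))
for r in range(200,242,1): print(r,"".join("#" if v else "." for v in m[r,290:370]))
E
```

```text
t 9.5 tcp [ 413.39 -163.34   75.02] th 87.0 tips sheet xy [  3.3 -16.5] tipz 21.94 F [-0.5 -0.4 -2.5]
28 16 [[295.0, 217.0], [332.0, 237.0]]
28 31 [[295.0, 211.0], [333.0, 231.0]]
0 16 [[303.0, 213.0], [341.0, 233.0]]
0 31 [[303.0, 208.0], [341.0, 227.0]]
-28 16 [[311.0, 210.0], [349.0, 229.0]]
-28 31 [[311.0, 205.0], [349.0, 223.0]]
-56 16 [[319.0, 207.0], [356.0, 225.0]]
-56 31 [[319.0, 201.0], [357.0, 219.0]]
200 ................................................................................
201 ................................................................................
202 ................................................................................
203 ................................................................................
204 ................................................................................
205 ................................................................................
206 ................................................................................
207 .......................#........................................................
208 
[... 2185 characters left out ...]
....................
234 .................................#######........................................
235 ...................................#######......................................
236 ....................................#######.....................................
237 ......................................####......................................
238 ................................................................................
239 ................................................................................
240 ................................................................................
241 ................................................................................
```

Emit:
servo_tool(steps=[{"slide":[-0.003,0,-0.0005],"twist":0,"fingers":0.01},{"slide":[-0.003,0,0],"twist":0,"fingers":0.01},{"slide":[-0.003,0,0],"twist":0,"fingers":0.01},{"slide":[-0.003,0,0],"twist":0,"fingers":0.01},{"slide":[-0.003,0,0],"twist":0,"fingers":0.01},{"slide":[-0.003,0,0],"twist":0,"fingers":0.01},{"slide":[-0.003,0,0],"twist":0,"fingers":0.01}])

```text
time_s: 10.18
tool_pos: [412.6, -184.4, 76.0]
eef_rot: [0.726, 0.688, -0.0, 0.0]
ft_force: [-0.1, -0.2, -1.4]
grip_width: 0.195
grasp_force: 40.0
```

```bash
python3 - <<'E'
from h import *
s,w=wrist();status(s);sd=camera("side")
hsv=cv2.cvtColor(sd["image"],cv2.COLOR_RGB2HSV);m=cv2.inRange(hsv,(8,110,70),(24,255,255))
for r in range(204,240,2): print(r,"".join("#" if v else "." for v in m[r,290:370]))
hsv=cv2.cvtColor(w["image"],cv2.COLOR_RGB2HSV);m=cv2.inRange(hsv,(8,110,50),(24,255,255))
for x in (-40,-15,20,40):
  print(x,"".join("#" if m[int(v),int(u)] else "." for u,v in (proj(w,np.r_[o+R@[x,y],20]) for y in range(120,-100,-3))))
E
```

```text
t 10.18 tcp [ 412.56 -184.37   75.96] th 86.97 tips sheet xy [  3.7 -37.5] tipz 22.88 F [-0.1 -0.2 -1.4]
204 ................................................................................
206 .....................###........................................................
208 ...........#.......############.................................................
210 ........########...#################..##...##...##....#.........................
212 .........###############################..##...###...##...###########...........
214 ...........##############.................#....##...###...############..........
216 ...............##############.............................###########...........
218 ......####.........############.................................................
220 .......#######........############..............................................
222 ...........######.........############..........................................
224 ..............#######.........############......................................
226 ..................#######.........############..................................
228 ......................#######........############...............................
230 .........................########........########...............................
232 .............................#######..........#####.............................
234 .................................#######........................................
236 ....................................#######.....................................
238 ................................................................................
-40 ........###..................#############.......#########......#######...
-15 ........###..................##############......################.........
20 ........###..................##############......#########................
40 .......####..................##############..#############................
```

Emit:
servo_tool(steps=[{"slide":[-0.003,0,0],"twist":0,"fingers":0.01},{"slide":[-0.003,0,0],"twist":0,"fingers":0.01},{"slide":[-0.003,0,0],"twist":0,"fingers":0.01},{"slide":[-0.003,0,0],"twist":0,"fingers":0.01},{"slide":[-0.003,0,0],"twist":0,"fingers":0.01},{"slide":[-0.003,0,0],"twist":0,"fingers":0.01}])

```text
time_s: 10.78
tool_pos: [411.6, -202.3, 76.0]
eef_rot: [0.726, 0.688, -0.0, 0.0]
ft_force: [0.5, 0.2, -1.6]
grip_width: 0.197
grasp_force: 40.0
```

Emit:
servo_tool(steps=[{"slide":[-0.003,0,0],"twist":0,"fingers":0.01},{"slide":[-0.003,0,0],"twist":0,"fingers":0.01},{"slide":[-0.003,0,0],"twist":0,"fingers":0.01}])

```text
time_s: 11.03
tool_pos: [411.1, -211.3, 75.9]
eef_rot: [0.726, 0.688, -0.0, 0.0]
ft_force: [-0.3, 0.6, -1.2]
grip_width: 0.193
grasp_force: 40.0
```

```bash
python3 - <<'E'
from h import *
s,w=wrist();status(s);sd=camera("side");np.save("w7.npy",w,allow_pickle=True);np.save("s7.npy",sd,allow_pickle=True)
hsv=cv2.cvtColor(sd["image"],cv2.COLOR_RGB2HSV);m=cv2.inRange(hsv,(8,110,70),(24,255,255))
for r in range(200,240,2): print(r,"".join("#" if v else "." for v in m[r,290:370]))
hsv=cv2.cvtColor(w["image"],cv2.COLOR_RGB2HSV);m=cv2.inRange(hsv,(8,110,50),(24,255,255))
for x in (-55,-40,-15,20,40,55):
  print("%4d"%x,"".join("#" if m[int(v),int(u)] else "." for u,v in (proj(w,np.r_[o+R@[x,y],20]) for y in range(100,-100,-2))))
E
```

```text
t 11.03 tcp [ 411.12 -211.3    75.94] th 86.97 tips sheet xy [  3.7 -64.5] tipz 22.86 F [-0.3  0.6 -1.2]
200 ................................................................................
202 ................................................................................
204 ................................................................................
206 .....................##.........................................................
208 ...................###################..........................................
210 .........#######...################################.............................
212 .........################################################...#....##.............
214 ...........##############................####################...######..........
216 ...............#############.........................########...#####...........
218 ......####........#############.................................................
220 .......#######........############..............................................
222 ...........######.........############..................
[... 640 characters left out ...]
................................................................
 -55 ...............####...................################.......................#############..........
 -40 ...............#####...................###############.......................###################....
 -15 ...............#####...................###############.......................#############..........
  20 ...............#####...................###############..........##########...#############..........
  40 ..............######...................###############...##########..........#############..........
  55 .............#######....................#####################................#############..........
```

```bash
python3 - <<'E'
from h import *
w=np.load("w7.npy",allow_pickle=True).item();sd=np.load("s7.npy",allow_pickle=True).item()
im=w["image"].copy()
A=cv2.resize(im[:250,110:390],(460,411));B=cv2.resize(sd["image"][180:260,270:380],(340,247),interpolation=cv2.INTER_CUBIC);B=cv2.copyMakeBorder(B,0,164,0,0,0)
cv2.imwrite("pics/c6.png",np.hstack([A,B])[...,::-1])
for y in(84,56,28,0,-28): print(y,proj(w,np.r_[o+R@[30,y],20]).round(0))
E
```

```text
84 [294. -95.]
56 [293. -51.]
28 [292.  -8.]
0 [291.  34.]
-28 [290.  74.]
```

View pics/c6.png

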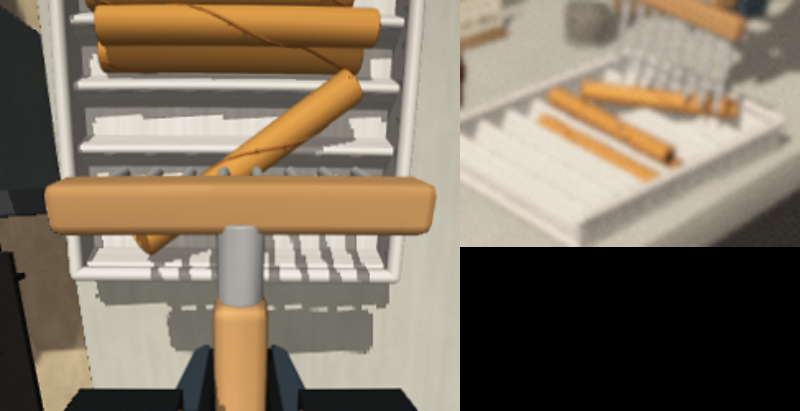

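The picture shows one wafer seated at +28, one seated at 0 with another lying parallel on top of it behind the tines, and the last still askew under the bar. So the tines rode over wafers, and the rake must have pitched up in the grip. I'll measure that pitch.

```bash
python3 - <<'E'
from h import *
def bar(w):
    hsv=cv2.cvtColor(w["image"],cv2.COLOR_RGB2HSV);m=cv2.inRange(hsv,(4,80,50),(24,255,255))
    # columns near bar ends; rows 95..150
    r=m[100:150];cols=np.where((r>0).sum(0)>12)[0];c0,c1=cols.min(),cols.max()
    rr=np.where(m[95:160,c0+12:c0+30].all(1))[0]+95
    return c0,c1,rr.min(),rr.max()
for n in("w2","w3","w4","w5","w7"):
    w=np.load(n+".npy",allow_pickle=True).item();print(n,bar(w))
T0=np.array(w["tool_from_camera"]);c=dict(w);c["world_from_camera"]=T0
for ph in(0,3,6,9,12,15):
    p=np.radians(ph)
    # rake in tool: x=x, z_tool=-19 - z_rake ; pitch up lifts head
    def P(x,y,z): X=x*np.cos(p)-z*np.sin(p);Z=x*np.sin(p)+z*np.cos(p);return np.array([X,-y,-19-Z])
    tip=P(70,0,-72)
    print(ph,[proj(c,P(70+dx,y,6)).round(0).tolist() for dx,y in((-8,58),(-8,-58),(8,58),(8,-58))],"bottom front",proj(c,P(62,58,-12)).round(0),"tip rise",round(-19+72+0-tip[2],1)," tip x",tip[0].round(1))
E
```

```text
w2 (np.int64(142), np.int64(511), np.int64(108), np.int64(141))
w3 (np.int64(141), np.int64(370), np.int64(109), np.int64(141))
w4 (np.int64(141), np.int64(370), np.int64(109), np.int64(141))
w5 (np.int64(137), np.int64(496), np.int64(108), np.int64(142))Traceback (most recent call last):
  File "<stdin>", line 9, in <module>
  File "<stdin>", line 7, in bar
    return umr_minimum(a, axis, None, out, keepdims, initial, where)
ValueError: zero-size array to reduction operation minimum which has no identity
```

```bash
python3 - <<'E'
from h import *
w=np.load("w7.npy",allow_pickle=True).item()
hsv=cv2.cvtColor(w["image"],cv2.COLOR_RGB2HSV);m=cv2.inRange(hsv,(4,80,50),(24,255,255))
x=np.where(m[125,100:420])[0]+100;y=np.where(m[95:160,350])[0]+95;y2=np.where(m[95:160,160])[0]+95;print("w7",x.min(),x.max(),y.min(),y.max(),y2.min(),y2.max())
c=dict(w);c["world_from_camera"]=np.array(w["tool_from_camera"])
for ph in(0,3,6,9,12,15):
    p=np.radians(ph)
    def P(x,y,z): X=x*np.cos(p)-z*np.sin(p);Z=x*np.sin(p)+z*np.cos(p);return np.array([X,-y,-19-Z])
    tip=P(70,0,-72)
    print(ph,[proj(c,P(70+dx,y,6)).round(0).tolist() for dx,y in((-8,58),(-8,-58),(8,58),(8,-58))],"tip rise",round(53-tip[2],1)," tip x",tip[0].round(1))
E
```

```text
w7 138 374 107 142 107 142
0 [[145.0, 146.0], [366.0, 146.0], [142.0, 115.0], [369.0, 115.0]] tip rise 0.0  tip x 70.0
3 [[143.0, 148.0], [369.0, 148.0], [139.0, 116.0], [373.0, 116.0]] tip rise 3.8  tip x 73.7
6 [[141.0, 150.0], [371.0, 150.0], [136.0, 117.0], [376.0, 117.0]] tip rise 7.7  tip x 77.1
9 [[138.0, 152.0], [373.0, 152.0], [133.0, 119.0], [379.0, 119.0]] tip rise 11.8  tip x 80.4
12 [[136.0, 155.0], [376.0, 155.0], [129.0, 122.0], [382.0, 122.0]] tip rise 16.1  tip x 83.4
15 [[133.0, 158.0], [378.0, 158.0], [126.0, 125.0], [386.0, 125.0]] tip rise 20.6  tip x 86.2
```

```bash
python3 - <<'E'
from h import *
w=np.load("w7.npy",allow_pickle=True).item()
for n,e,z in [("R",[(324,50),(202,144)],27),("Up z27",[(170,16),(340,18)],27),("Up z35",[(170,16),(340,18)],35),("Lo",[(170,36),(330,36)],20)]:
    print(n,[(R.T@(onz(w,p,z)[:2]-o)).round(1).tolist() for p in e])
c=dict(w);c["world_from_camera"]=np.array(w["tool_from_camera"])
for rise in(0,5,12): print(rise,[proj(c,[70,y,53-rise]).round(0).tolist() for y in(-51,0,51)],[proj(c,[70,y,13-rise]).round(0).tolist() for y in(-51,0,51)])
# ridge crest check in wrist: rows brightness along x=0.. 
for y in(42,14,-14,-42,-70): print(y,proj(w,np.r_[o+R@[65,y],19]).round(0))
cv2.imwrite("pics/c7.png",cv2.resize(w["image"][60:150,130:380],(800,288),interpolation=cv2.INTER_CUBIC)[...,::-1])
E
```

```text
R [[53.2, -12.0], [-38.5, -80.3]]
Up z27 [[-57.3, 10.8], [63.5, 9.5]]
Up z35 [[-55.1, 8.4], [61.4, 7.2]]
Lo [[-60.1, -0.8], [58.7, -0.9]]
0 [[191.0, 123.0], [256.0, 123.0], [321.0, 123.0]] [[177.0, 126.0], [256.0, 126.0], [335.0, 126.0]]
5 [[189.0, 124.0], [256.0, 123.0], [322.0, 124.0]] [[175.0, 127.0], [256.0, 126.0], [337.0, 127.0]]
12 [[187.0, 124.0], [256.0, 124.0], [324.0, 124.0]] [[172.0, 127.0], [256.0, 127.0], [340.0, 127.0]]
42 [341. -27.]
14 [339.  15.]
-14 [337.  55.]
-42 [334.  94.]
-70 [332. 130.]
```

The tines show at image row 105, not hidden at row 123. So the rake has pitched about 10° in the grip, pivoting as it jammed on the stacked wafer. The cure is to lay it back on its rest, which levels it, and re-grip at 60 N. Then I'll comb again, with an upward component at the stacked wafer.

Emit:
servo_tool(steps=[{"slide":[0,0,-0.015],"twist":0,"fingers":0.01},{"slide":[0,0,-0.025],"twist":0,"fingers":0.01},{"slide":[0,-0.01,-0.02],"twist":0,"fingers":0.01},{"slide":[0.038,0,0],"twist":0,"fingers":0.01},{"slide":[0.038,0,0],"twist":0,"fingers":0.01},{"slide":[0.038,0,0],"twist":0,"fingers":0.01},{"slide":[0.038,0,0],"twist":0,"fingers":0.01},{"slide":[0.038,0,0],"twist":0,"fingers":0.01},{"slide":[0.038,0,0],"twist":0,"fingers":0.01},{"slide":[0.038,0,0],"twist":0,"fingers":0.01},{"slide":[0.038,0,0],"twist":0,"fingers":0.01},{"slide":[0.038,0,0],"twist":0,"fingers":0.01}])

```text
time_s: 12.13
tool_pos: [418.8, 133.0, 136.1]
eef_rot: [0.725, 0.688, 0.0, 0.0]
ft_force: [0.4, 0.1, -2.4]
grip_width: 0.197
grasp_force: 40.0
```

Emit:
servo_tool(steps=[{"slide":[0.038,0,0],"twist":0,"fingers":0.01},{"slide":[0.038,0,0],"twist":0,"fingers":0.01},{"slide":[0.03,0.008,0],"twist":0,"fingers":0.01},{"slide":[0.015,0.009,0],"twist":-1.2,"fingers":0.01},{"slide":[0,0,0],"twist":0,"fingers":0.01},{"slide":[0,0,0],"twist":0,"fingers":0.01},{"slide":[0,0,0],"twist":0,"fingers":0.01}])

```text
time_s: 12.72
tool_pos: [441.7, 250.1, 135.5]
eef_rot: [0.718, 0.696, -0.001, -0.0]
ft_force: [0.1, -0.1, -0.4]
grip_width: 0.198
grasp_force: 40.0
```

```bash
python3 - <<'E'
from h import *
s,w=wrist();status(s);p=np.array(s["tool_pos"]);th=2*np.arctan2(s["eef_rot"][1],s["eef_rot"][0])
d=np.array([443.1,255.5])-p[:2];print("tool dx dy",d@[np.cos(th),np.sin(th)],d@[np.sin(th),-np.cos(th)],"twist",np.degrees(th)-88.3)
c=camera("top");np.save("top2.npy",c,allow_pickle=True)
blobs(c,20)
# side view tine/handle slope of rake
E
```

```text
t 12.72 tcp [441.69 250.1  135.5 ] th 88.15 tips sheet xy [  7.8 397.9] tipz 82.42 F [ 0.1 -0.1 -0.4]
tool dx dy 5.446354333587574 1.2304462109564374 twist -0.14760919906272818
[308, 210, 10, 53, 377] ends [[59.1, 3.9], [-60.3, 7.2]] w px 7.8
[322, 213, 32, 44, 231] ends [[52.1, -16.8], [-43.4, -85.3]] w px 4.6
[299, 214, 7, 51, 279] ends [[-65.9, 29.9], [48.9, 28.5]] w px 5.6
```

The top view confirms the wafers: one seated at +28, one at +6 on top of the one at 0, and one askew. Now I lower the rake into its rest to level it.

Emit:
servo_tool(steps=[{"slide":[0.005,0.0012,0.015],"twist":0,"fingers":0.01},{"slide":[0,0,0.025],"twist":0,"fingers":0.01},{"slide":[0,0,0.015],"twist":0,"fingers":0.01},{"slide":[0,0,0.01],"twist":0,"fingers":0.01},{"slide":[0,0,0.006],"twist":0,"fingers":0.01},{"slide":[0,0,0.005],"twist":0,"fingers":0.01},{"slide":[0,0,0.004],"twist":0,"fingers":0.01}], newtons=25)

```text
time_s: 13.4
tool_pos: [444.2, 256.1, 56.4]
eef_rot: [0.719, 0.695, 0.001, -0.0]
ft_force: [-1.0, 1.4, 2.3]
grip_width: 0.197
grasp_force: 25.0
```

Emit:
servo_tool(steps=[{"slide":[0,0,0.002],"twist":0,"fingers":0.01},{"slide":[0,0,0.0005],"twist":0,"fingers":0.01},{"slide":[0,0,0],"twist":0,"fingers":0.01}])

```text
time_s: 13.65
tool_pos: [444.3, 256.3, 53.9]
eef_rot: [0.718, 0.696, 0.001, 0.0]
ft_force: [-1.4, 1.3, 1.3]
grip_width: 0.194
grasp_force: 25.0
```

Emit:
servo_tool(steps=[{"slide":[0,0,0],"twist":0,"fingers":0.05},{"slide":[0,0,0],"twist":0,"fingers":0.05},{"slide":[0,0,0],"twist":0,"fingers":0.05},{"slide":[0,0,0],"twist":0,"fingers":0.05},{"slide":[0,0,0],"twist":0,"fingers":0.05}])

```text
time_s: 14.07
tool_pos: [444.1, 255.9, 53.4]
eef_rot: [0.718, 0.696, 0.0, 0.0]
ft_force: [-0.2, 0.3, 0.1]
grip_width: 0.525
grasp_force: 0.0
```

```bash
python3 - <<'E'
from h import *
s,w=wrist();status(s);print(s["grip_width"]);np.save("w8.npy",w,allow_pickle=True)
hsv=cv2.cvtColor(w["image"],cv2.COLOR_RGB2HSV);m=cv2.inRange(hsv,(4,80,50),(24,255,255))
x=np.where(m[125,100:420])[0]+100;print("bar",x.min(),x.max(),[(np.where(m[95:160,k])[0]+95)[[0,-1]].tolist() for k in(160,220,300,350)])
E
```

```text
t 14.07 tcp [444.12 255.93  53.43] th 88.17 tips sheet xy [  9.9 403.8] tipz 0.35 F [-0.2  0.3  0.1]
0.5254672022804162
bar 148 365 [[108, 137], [107, 137], [107, 137], [108, 137]]
```

```bash
python3 - <<'E'
from h import *
for n in("w2","w4","w7","w8"):
    w=np.load(n+".npy",allow_pickle=True).item()
    hsv=cv2.cvtColor(w["image"],cv2.COLOR_RGB2HSV);m=cv2.inRange(hsv,(4,80,50),(24,255,255))
    print(n,[(r,*(np.where(m[r,125:390])[0]+125)[[0,-1]].tolist()) for r in range(108,142,5)])
E
```

```text
w2 [(108, 154, 358), (113, 142, 376), (118, 141, 371), (123, 141, 370), (128, 142, 369), (133, 143, 369), (138, 144, 374)]
w4 [(108, 154, 358), (113, 141, 369), (118, 140, 371), (123, 141, 370), (128, 142, 369), (133, 142, 369), (138, 144, 367)]
w7 [(108, 149, 362), (113, 138, 373), (118, 137, 374), (123, 137, 374), (128, 138, 373), (133, 125, 372), (138, 125, 371)]
w8 [(108, 152, 360), (113, 147, 365), (118, 147, 366), (123, 147, 365), (128, 148, 365), (133, 149, 363), (138, 156, 159)]
```

The bar looks different from before, so I back off to see how the rake really lies and compare with the first parked view.

Emit:
servo_tool(steps=[{"slide":[0,0,-0.015],"twist":0,"fingers":0.06},{"slide":[0,0,-0.025],"twist":0,"fingers":0.06},{"slide":[-0.005,0,-0.04],"twist":0,"fingers":0.06},{"slide":[-0.015,0,-0.038],"twist":0,"fingers":0.06},{"slide":[-0.018,-0.004,-0.035],"twist":0,"fingers":0.06},{"slide":[-0.005,-0.003,-0.007],"twist":0,"fingers":0.06},{"slide":[0,0,0],"twist":0,"fingers":0.06},{"slide":[0,0,0],"twist":0,"fingers":0.06}])

```text
time_s: 14.78
tool_pos: [435.3, 213.1, 213.0]
eef_rot: [0.718, 0.696, 0.0, -0.0]
ft_force: [0.2, 0.4, -0.9]
grip_width: 0.659
grasp_force: 0.0
```

```bash
cat > rk.py <<'E'
from h import *
def rake(c):
    hsv=cv2.cvtColor(c["image"],cv2.COLOR_RGB2HSV);m=cv2.inRange(hsv,(4,90,70),(22,255,255));m[250:]=0;m[:,:200]=0;m[:,330:]=0
    print([(r,*(np.where(m[r])[0])[[0,-1]].tolist()) for r in list(range(66,92,4))+list(range(100,250,8)) if m[r].any()])
    r=[]
    for y in range(112,225,4):
        x=np.where(m[y,230:300])[0]+230
        if len(x): r.append((onz(c,((x[0]+x[-1])/2,y),81)[:2]))
    r=np.array(r);k=np.polyfit(r[:,1],r[:,0],1);print("handle",np.polyval(k,[322,252,182]),"deg",np.degrees(np.arctan(k[0])))
    b=np.where(m[55:100,220:245].all(1))[0]+55;print("bar rows",b.min(),b.max(),onz(c,(262,b.min()),78)[:2],onz(c,(262,b.max()),78)[:2])
E
python3 - <<'E'
from rk import *
s,w=wrist();status(s);np.save("w9.npy",w,allow_pickle=True)
rake(np.load("w1.npy",allow_pickle=True).item());rake(w)
a=np.load("w1.npy",allow_pickle=True).item()["image"][50:250,180:350];b=w["image"][50:250,180:350]
cv2.imwrite("pics/c10.png",cv2.resize(np.hstack([a,b]),(800,470),interpolation=cv2.INTER_CUBIC)[...,::-1])
E
```

```text
t 14.78 tcp [435.29 213.08 213.04] th 88.14 tips sheet xy [  3.5 360.6] tipz 159.96 F [ 0.2  0.4 -0.9]
[(70, 209, 314), (74, 208, 318), (78, 208, 317), (82, 209, 317), (86, 302, 302), (108, 256, 269), (116, 254, 270), (124, 254, 270), (132, 254, 270), (140, 254, 269), (148, 254, 269), (156, 254, 269), (164, 254, 269), (172, 254, 269), (180, 254, 269), (188, 254, 268), (196, 254, 268), (204, 254, 268), (212, 253, 268), (220, 253, 267), (228, 254, 266)]
handle [445.51200403 443.54517146 441.57833889] deg 1.609450908431526
bar rows 69 84 [444.93467091 333.58396996] [444.76046524 318.95841907]
[(66, 210, 316), (70, 208, 318), (74, 208, 318), (78, 208, 317), (82, 224, 302), (108, 255, 271), (116, 255, 271), (124, 255, 271), (132, 255, 271), (140, 255, 270), (148, 255, 270), (156, 255, 270), (164, 255, 270), (172, 256, 270), (180, 255, 270), (188, 256, 270), (196, 256, 270), (204, 256, 270), (212, 255, 270), (220, 255, 269), (228, 257, 268)]
handle [446.09673251 444.07036037 442.04398823] deg 1.65814509223487
bar rows 66 81 [445.60764154 336.24037233] [445.19944554 321.69050844]
```

The rake is parked as at the start, level and only 2.6 mm further along. I go back and re-grip at 60 N, then check the bar as I lift.

Emit:
servo_tool(steps=[{"slide":[0.022,0.004,0],"twist":0,"fingers":0.05},{"slide":[0.022,0.003,0.01],"twist":0,"fingers":0.05},{"slide":[0,0,0.035],"twist":0,"fingers":0.05},{"slide":[0,0,0.035],"twist":0,"fingers":0.05},{"slide":[0,0,0.035],"twist":0,"fingers":0.05},{"slide":[0,0,0.028],"twist":0,"fingers":0.05},{"slide":[0,0,0.013],"twist":0,"fingers":0.05},{"slide":[0,0,0.004],"twist":0,"fingers":0.05},{"slide":[0,0,0],"twist":0,"fingers":0.05},{"slide":[0,0,0],"twist":0,"fingers":0.03}], newtons=60)

```text
time_s: 15.67
tool_pos: [444.0, 257.3, 53.0]
eef_rot: [0.718, 0.696, -0.0, -0.0]
ft_force: [-0.3, -0.4, 0.8]
grip_width: 0.503
grasp_force: 0.0
```

Emit:
servo_tool(steps=[{"slide":[0,0,0],"twist":0,"fingers":0.01},{"slide":[0,0,0],"twist":0,"fingers":0.01},{"slide":[0,0,0],"twist":0,"fingers":0.01},{"slide":[0,0,0],"twist":0,"fingers":0.01},{"slide":[0,0,0],"twist":0,"fingers":0.01}], newtons=60)

```text
time_s: 16.08
tool_pos: [444.4, 257.2, 54.1]
eef_rot: [0.718, 0.696, 0.001, 0.0]
ft_force: [-0.9, -0.5, 3.2]
grip_width: 0.194
grasp_force: 60.0
```

```bash
cat >> rk.py <<'E'
def bar(w):
    hsv=cv2.cvtColor(w["image"],cv2.COLOR_RGB2HSV);m=cv2.inRange(hsv,(4,80,50),(24,255,255))
    print("bar",[(r,*(np.where(m[r,125:390])[0]+125)[[0,-1]].tolist()) for r in range(105,145,6) if m[r,125:390].any()],"rows",(np.where(m[90:160,300])[0]+90)[[0,-1]])
E
python3 - <<'E'
from rk import *
s,w=wrist();status(s);print(s["grasp_force"]);bar(w);np.save("w10.npy",w,allow_pickle=True)
E
```

```text
t 16.08 tcp [444.39 257.16  54.11] th 88.17 tips sheet xy [ 10.1 405.1] tipz 1.03 F [-0.9 -0.5  3.2]
60.0004506111145
bar [(111, 151, 360), (117, 147, 364), (123, 147, 364), (129, 148, 363), (135, 149, 362)] rows [110 139]
```

Emit:
servo_tool(steps=[{"slide":[0,0,-0.005],"twist":0,"fingers":0.01},{"slide":[0,0,-0.01],"twist":0,"fingers":0.01},{"slide":[0,0,-0.015],"twist":0,"fingers":0.01},{"slide":[0,0,-0.02],"twist":0,"fingers":0.01},{"slide":[0,0,-0.02],"twist":0,"fingers":0.01},{"slide":[0,0,-0.005],"twist":0,"fingers":0.01}])

```text
time_s: 16.63
tool_pos: [445.7, 257.9, 131.9]
eef_rot: [0.718, 0.696, 0.003, 0.001]
ft_force: [-0.1, 0.5, -1.5]
grip_width: 0.194
grasp_force: 60.0
```

```bash
python3 - <<'E'
from rk import *
s,w=wrist();status(s);print(s["grasp_force"]);bar(w);np.save("w11.npy",w,allow_pickle=True)
E
```

```text
t 16.63 tcp [445.7  257.9  131.88] th 88.17 tips sheet xy [ 11.4 405.9] tipz 78.8 F [-0.1  0.5 -1.5]
59.999295473098755
bar [(105, 127, 134), (111, 128, 360), (117, 130, 365), (123, 134, 364), (129, 136, 364), (135, 138, 362)] rows [110 139]
```

The bar is now 217 px wide both parked and held, so the rake is level. The first lift had stopped so hard that the head flipped up about 8 mm. Now back to the sheet, gently.

Emit:
servo_tool(steps=[{"slide":[-0.01,-0.011,0],"twist":0.6,"fingers":0.01},{"slide":[-0.02,-0.011,0],"twist":0.6,"fingers":0.01},{"slide":[-0.03,0,0],"twist":0,"fingers":0.01},{"slide":[-0.035,0,0],"twist":0,"fingers":0.01},{"slide":[-0.035,0,0],"twist":0,"fingers":0.01},{"slide":[-0.035,0,0],"twist":0,"fingers":0.01},{"slide":[-0.035,0,0],"twist":0,"fingers":0.01},{"slide":[-0.035,0,0],"twist":0,"fingers":0.01},{"slide":[-0.035,0,0],"twist":0,"fingers":0.01},{"slide":[-0.035,0.002,0],"twist":0,"fingers":0.01},{"slide":[-0.03,0.005,0],"twist":0,"fingers":0.01},{"slide":[-0.02,0.005,0],"twist":0,"fingers":0.01}])

```text
time_s: 17.68
tool_pos: [414.6, -99.7, 127.8]
eef_rot: [0.726, 0.687, -0.001, -0.0]
ft_force: [0.3, 0.8, -1.7]
grip_width: 0.193
grasp_force: 60.0
```

Emit:
servo_tool(steps=[{"slide":[-0.01,0,0],"twist":0,"fingers":0.01},{"slide":[0,0,0],"twist":0,"fingers":0.01},{"slide":[0,0,0],"twist":0,"fingers":0.01},{"slide":[0,0,0],"twist":0,"fingers":0.01}])

```text
time_s: 18.02
tool_pos: [414.5, -106.2, 128.0]
eef_rot: [0.725, 0.688, -0.0, -0.001]
ft_force: [0.2, 0.8, -0.8]
grip_width: 0.194
grasp_force: 60.0
```

```bash
python3 - <<'E'
from rk import *
s,w=wrist();status(s);bar(w);np.save("w12.npy",w,allow_pickle=True)
for n,f in(("now",w),("w7",np.load("w7.npy",allow_pickle=True).item())):
    pass
E
```

```text
t 18.02 tcp [ 414.49 -106.17  128.05] th 87.02 tips sheet xy [ 1.3 40.7] tipz 74.97 F [ 0.2  0.8 -0.8]
bar [(105, 147, 363), (111, 140, 370), (117, 140, 384), (123, 141, 370), (129, 142, 369), (135, 145, 365)] rows [103 159]
```

```bash
python3 - <<'E'
from rk import *
for n in("w8","w11","w12","w2","w4","w7"):
    w=np.load(n+".npy",allow_pickle=True).item();im=w["image"]
    hsv=cv2.cvtColor(im,cv2.COLOR_RGB2HSV)
    col=hsv[95:215,253:259,1].mean(1);g=np.where(col<70)[0]+95
    row=[]
    for r in(165,185):
        sat=hsv[r,215:300,1].astype(int);x=np.where(sat>110)[0]+215;row.append((r,x.min() if len(x) else 0,x.max() if len(x) else 0))
    print(n,"shank rows",g.min() if len(g) else None,g.max() if len(g) else None,row)
    print("   row123 V:",hsv[123,134:154,2].tolist(),"S",hsv[123,134:154,1].tolist())
E
```

```text
w8 shank rows 95 179 [(165, 0, 0), (185, np.int64(241), np.int64(272))]
   row123 V: [170, 169, 170, 169, 169, 171, 173, 174, 172, 173, 173, 175, 172, 150, 152, 159, 164, 169, 170, 169] S [27, 26, 27, 29, 27, 30, 28, 26, 28, 27, 28, 26, 30, 95, 146, 143, 143, 140, 141, 142]
w11 shank rows 95 181 [(165, 0, 0), (185, np.int64(241), np.int64(270))]
   row123 V: [144, 168, 174, 136, 180, 185, 185, 185, 185, 186, 187, 187, 182, 151, 161, 168, 175, 179, 182, 183] S [80, 80, 84, 34, 26, 26, 26, 28, 28, 29, 29, 27, 27, 68, 149, 143, 140, 140, 140, 139]
w12 shank rows 95 180 [(165, np.int64(282), np.int64(299)), (185, np.int64(240), np.int64(299))]
   row123 V: [47, 45, 46, 46, 47, 45, 41, 96, 190, 189, 193, 197, 200, 200, 199, 200, 199, 200, 199, 200] S [22, 17, 11, 17, 16, 17, 31, 104, 138, 139, 139, 136, 136, 136, 136, 136, 136, 135, 136, 136]
w2 shank rows 95 184 [(165, np.int64(278), np.int64(299)), (185, np.int64(241), np.int64(280))]
   row123 V: [47, 47, 47, 40, 114, 208, 209, 207, 182, 189, 196, 200, 202, 202, 202, 202, 202, 202, 202, 203] S [16, 16, 16, 26, 22, 26, 20, 123, 142, 139, 137, 135, 136, 136, 136, 136, 138, 136, 138, 137]
w4 shank rows 95 184 [(165, np.int64(289), np.int64(299)), (185, np.int64(241), np.int64(293))]
   row123 V: [44, 43, 45, 44, 44, 42, 38, 191, 178, 182, 187, 191, 193, 193, 193, 193, 193, 193, 193, 194] S [17, 12, 17, 23, 23, 24, 47, 131, 139, 140, 138, 138, 137, 137, 139, 139, 137, 139, 139, 138]
w7 shank rows 137 186 [(165, 0, 0), (185, np.int64(241), np.int64(271))]
   row123 V: [36, 35, 33, 89, 171, 177, 181, 187, 190, 189, 190, 189, 189, 189, 190, 190, 190, 190, 190, 190] S [14, 15, 46, 106, 139, 138, 137, 139, 138, 138, 140, 139, 139, 140, 140, 141, 138, 140, 138, 140]
```

The rake pitched again on the way. The cause is now clear: the tine tips at 75–78 mm clipped the 82 mm horns of the rest, both times. I go back higher, re-level it on the rest and re-grip.

Emit:
servo_tool(steps=[{"slide":[0.01,-0.003,-0.015],"twist":0,"fingers":0.01},{"slide":[0.02,-0.003,-0.02],"twist":0,"fingers":0.01},{"slide":[0.035,0,-0.01],"twist":0,"fingers":0.01},{"slide":[0.035,0,0],"twist":0,"fingers":0.01},{"slide":[0.035,0,0],"twist":0,"fingers":0.01},{"slide":[0.035,0,0],"twist":0,"fingers":0.01},{"slide":[0.035,0,0],"twist":0,"fingers":0.01},{"slide":[0.035,0,0],"twist":0,"fingers":0.01},{"slide":[0.035,0,0],"twist":0,"fingers":0.01},{"slide":[0.035,0.002,0],"twist":0,"fingers":0.01},{"slide":[0.03,0.007,0],"twist":-0.6,"fingers":0.01},{"slide":[0.02,0.007,0],"twist":-0.6,"fingers":0.01}])

```text
time_s: 19.07
tool_pos: [442.8, 255.7, 173.4]
eef_rot: [0.717, 0.697, 0.0, -0.0]
ft_force: [-0.1, -0.8, -2.5]
grip_width: 0.192
grasp_force: 60.0
```

Emit:
servo_tool(steps=[{"slide":[0.005,0,0],"twist":0,"fingers":0.01},{"slide":[0,0,0],"twist":0,"fingers":0.01},{"slide":[0,0,0],"twist":0,"fingers":0.01}])

```text
time_s: 19.32
tool_pos: [442.8, 256.6, 173.0]
eef_rot: [0.718, 0.696, -0.001, -0.0]
ft_force: [0.0, 0.1, -1.3]
grip_width: 0.198
grasp_force: 60.0
```

```bash
python3 - <<'E'
from rk import *
s=get_state();status(s);p=np.array(s["tool_pos"]);th=2*np.arctan2(s["eef_rot"][1],s["eef_rot"][0])
d=np.array([444.2,256.5])-p[:2];print("tool dx dy",d@[np.cos(th),np.sin(th)],d@[np.sin(th),-np.cos(th)],"twist",np.degrees(th)-88.2)
E
```

```text
t 19.32 tcp [442.81 256.6  173.04] th 88.26 tips sheet xy [  8.5 404.4] tipz 119.96 F [ 0.   0.1 -1.3]
tool dx dy -0.05771841399283095 1.3970172820067326 twist 0.06306912899567862
```

Emit:
servo_tool(steps=[{"slide":[0,0.0014,0.015],"twist":0,"fingers":0.01},{"slide":[0,0,0.03],"twist":0,"fingers":0.01},{"slide":[0,0,0.03],"twist":0,"fingers":0.01},{"slide":[0,0,0.02],"twist":0,"fingers":0.01},{"slide":[0,0,0.01],"twist":0,"fingers":0.01},{"slide":[0,0,0.006],"twist":0,"fingers":0.01},{"slide":[0,0,0.005],"twist":0,"fingers":0.01},{"slide":[0,0,0.003],"twist":0,"fingers":0.01},{"slide":[0,0,0.001],"twist":0,"fingers":0.01},{"slide":[0,0,0],"twist":0,"fingers":0.03},{"slide":[0,0,0],"twist":0,"fingers":0.03},{"slide":[0,0,0],"twist":0,"fingers":0.03}], newtons=25)

```text
time_s: 20.32
tool_pos: [446.6, 257.2, 54.3]
eef_rot: [0.718, 0.696, 0.001, 0.0]
ft_force: [-0.3, -0.3, -0.9]
grip_width: 0.324
grasp_force: 0.0
```

```bash
python3 - <<'E'
from rk import *
s,w=wrist();status(s);bar(w);print(s["grip_width"]*91.2)
E
```

```text
t 20.32 tcp [446.57 257.18  54.28] th 88.18 tips sheet xy [ 12.3 405.2] tipz 1.2 F [-0.3 -0.3 -0.9]
bar [(111, 146, 363), (117, 145, 363), (123, 146, 362), (129, 147, 362), (135, 151, 358)] rows [106 136]
29.54067205708637
```

Emit:
servo_tool(steps=[{"slide":[0.002,-0.002,0.0007],"twist":0,"fingers":0.03},{"slide":[0,0,0],"twist":0,"fingers":0.01},{"slide":[0,0,0],"twist":0,"fingers":0.01},{"slide":[0,0,0],"twist":0,"fingers":0.01},{"slide":[0,0,0],"twist":0,"fingers":0.01}], newtons=60)

```text
time_s: 20.78
tool_pos: [443.7, 258.9, 52.8]
eef_rot: [0.718, 0.696, 0.0, 0.0]
ft_force: [0.3, 0.8, 0.4]
grip_width: 0.193
grasp_force: 60.0
```

```bash
python3 - <<'E'
from rk import *
s,w=wrist();status(s);bar(w)
s=get_state();status(s)
E
```

```text
t 20.78 tcp [443.75 258.88  52.75] th 88.17 tips sheet xy [  9.4 406.7] tipz -0.33 F [0.3 0.8 0.4]
bar [(111, 149, 362), (117, 146, 366), (123, 147, 366), (129, 147, 365), (135, 149, 364)] rows [109 139]
t 20.83 tcp [443.75 258.86  52.75] th 88.17 tips sheet xy [  9.4 406.7] tipz -0.33 F [-0.4  0.3 -0.6]
```

Emit:
servo_tool(steps=[{"slide":[0,0,-0.005],"twist":0,"fingers":0.01},{"slide":[0,0,-0.01],"twist":0,"fingers":0.01},{"slide":[0,0,-0.02],"twist":0,"fingers":0.01},{"slide":[0,0,-0.025],"twist":0,"fingers":0.01},{"slide":[0,0,-0.025],"twist":0,"fingers":0.01},{"slide":[0,0,-0.015],"twist":0,"fingers":0.01},{"slide":[0,0,-0.005],"twist":0,"fingers":0.01}])

```text
time_s: 21.42
tool_pos: [444.9, 259.5, 161.2]
eef_rot: [0.718, 0.696, 0.003, 0.001]
ft_force: [0.5, 0.6, -2.4]
grip_width: 0.196
grasp_force: 60.0
```

Emit:
servo_tool(steps=[{"slide":[-0.01,-0.011,0],"twist":0.6,"fingers":0.01},{"slide":[-0.02,-0.011,0],"twist":0.6,"fingers":0.01},{"slide":[-0.03,0,0],"twist":0,"fingers":0.01},{"slide":[-0.035,0,0],"twist":0,"fingers":0.01},{"slide":[-0.035,0,0],"twist":0,"fingers":0.01},{"slide":[-0.035,0,0],"twist":0,"fingers":0.01},{"slide":[-0.035,0,0],"twist":0,"fingers":0.01},{"slide":[-0.035,0,0],"twist":0,"fingers":0.01},{"slide":[-0.035,0,0],"twist":0,"fingers":0.01},{"slide":[-0.035,0.003,0],"twist":0,"fingers":0.01},{"slide":[-0.03,0.006,0],"twist":0,"fingers":0.01},{"slide":[-0.02,0.006,0],"twist":0,"fingers":0.01}])

```text
time_s: 22.42
tool_pos: [417.3, -98.2, 157.5]
eef_rot: [0.726, 0.687, -0.001, -0.0]
ft_force: [1.1, 0.2, -2.3]
grip_width: 0.194
grasp_force: 60.0
```

Emit:
servo_tool(steps=[{"slide":[-0.01,0,0],"twist":0,"fingers":0.01},{"slide":[0,0,0.01],"twist":0,"fingers":0.01},{"slide":[0,0,0.015],"twist":0,"fingers":0.01},{"slide":[0,0,0.015],"twist":0,"fingers":0.01},{"slide":[0,0,0.01],"twist":0,"fingers":0.01},{"slide":[0,0,0],"twist":0,"fingers":0.01},{"slide":[0,0,0],"twist":0,"fingers":0.01}])

```text
time_s: 23.0
tool_pos: [416.9, -105.1, 107.4]
eef_rot: [0.725, 0.688, -0.0, -0.001]
ft_force: [1.5, -0.4, -2.0]
grip_width: 0.195
grasp_force: 60.0
```

```bash
sed -i 's/53.08/52.75/' h.py; python3 - <<'E'
from rk import *
s,w=wrist();status(s);bar(w);np.save("w13.npy",w,allow_pickle=True)
E
```

```text
t 23.0 tcp [ 416.94 -105.15  107.37] th 87.0 tips sheet xy [ 3.7 41.8] tipz 54.62 F [ 1.5 -0.4 -2. ]
bar [(111, 148, 362), (117, 146, 366), (123, 146, 366), (129, 147, 365), (135, 148, 364), (141, 183, 310)] rows [109 159]
```

The rake is level over the sheet (bar 146–366, as parked). I lower the tips to about 22.7 mm and comb.

Emit:
servo_tool(steps=[{"slide":[0,0,0.008],"twist":0,"fingers":0.01},{"slide":[0,0,0.012],"twist":0,"fingers":0.01},{"slide":[0,0,0.008],"twist":0,"fingers":0.01},{"slide":[0,0,0.004],"twist":0,"fingers":0.01},{"slide":[-0.002,0,0],"twist":0,"fingers":0.01},{"slide":[-0.003,0,0],"twist":0,"fingers":0.01},{"slide":[-0.003,0,0],"twist":0,"fingers":0.01},{"slide":[-0.003,0,0],"twist":0,"fingers":0.01}])

```text
time_s: 23.72
tool_pos: [417.5, -117.3, 76.2]
eef_rot: [0.726, 0.688, 0.0, 0.001]
ft_force: [0.5, -0.5, -1.2]
grip_width: 0.193
grasp_force: 60.0
```

```bash
python3 - <<'E'
from rk import *
s,w=wrist();status(s);bar(w);np.save("w14.npy",w,allow_pickle=True)
E
```

```text
t 23.72 tcp [ 417.54 -117.26   76.2 ] th 86.97 tips sheet xy [ 5.  29.8] tipz 23.45 F [ 0.5 -0.5 -1.2]
bar [(111, 149, 362), (117, 146, 366), (123, 147, 366), (129, 147, 365), (135, 149, 364), (141, 175, 329)] rows [109 159]
```

Emit:
servo_tool(steps=[{"slide":[-0.003,0,0.0006],"twist":0,"fingers":0.01},{"slide":[-0.003,0,0],"twist":0,"fingers":0.01},{"slide":[-0.003,0,0],"twist":0,"fingers":0.01},{"slide":[-0.003,0,0],"twist":0,"fingers":0.01},{"slide":[-0.003,0,0],"twist":0,"fingers":0.01},{"slide":[-0.003,0,0],"twist":0,"fingers":0.01}])

```text
time_s: 24.27
tool_pos: [416.1, -135.0, 75.2]
eef_rot: [0.726, 0.688, 0.0, 0.0]
ft_force: [-0.1, 0.5, -1.4]
grip_width: 0.191
grasp_force: 60.0
```

```bash
cat >> rk.py <<'E'
def maps(sd):
    hsv=cv2.cvtColor(sd["image"],cv2.COLOR_RGB2HSV);m=cv2.inRange(hsv,(8,110,70),(24,255,255))
    for r in range(200,240,2): print(r,"".join("#" if v else "." for v in m[r,290:370]))
E
python3 - <<'E'
from rk import *
s,w=wrist();status(s);bar(w);maps(camera("side"))
E
```

```text
t 24.27 tcp [ 416.11 -135.01   75.16] th 86.96 tips sheet xy [ 4.6 12. ] tipz 22.41 F [-0.1  0.5 -1.4]
bar [(105, 167, 319), (111, 149, 362), (117, 146, 366), (123, 147, 366), (129, 147, 365), (135, 149, 364), (141, 175, 331)] rows [ 90 159]
200 ...............................##################...............................
202 ...................................##############...............................
204 ........................................#########...............................
206 ............................................###.................................
208 .............#........##........................................................
210 .............#...##...##...#....#....#...##...############......................
212 .............#...##...#....#....#...##...##...######################............
214 .............#...##..##...##..................#######################...........
216 ................##...##...##...##...................#################...........
218 ......####..........###...##...##...#...........................................
220 .......#######...........##...###..##...........................................
222 ...........######.........##..##...##...##......................................
224 ..............#######.........###..##...##...#####..............................
226 ..................#######..........##...##...#######............................
228 ......................#######.........####..#######.............................
230 .........................########........#.########.............................
232 .............................#######.........######.............................
234 .................................#######........................................
236 ....................................#######.....................................
238 ................................................................................
```

The wafer now moves ahead of the tines with no pitching. I continue.

Emit:
servo_tool(steps=[{"slide":[-0.003,0,0],"twist":0,"fingers":0.01},{"slide":[-0.003,0,0],"twist":0,"fingers":0.01},{"slide":[-0.003,0,0],"twist":0,"fingers":0.01},{"slide":[-0.003,0,0],"twist":0,"fingers":0.01},{"slide":[-0.003,0,0],"twist":0,"fingers":0.01},{"slide":[-0.003,0,0],"twist":0,"fingers":0.01},{"slide":[-0.003,0,0],"twist":0,"fingers":0.01},{"slide":[-0.003,0,0],"twist":0,"fingers":0.01}])

```text
time_s: 25.03
tool_pos: [414.8, -159.1, 75.1]
eef_rot: [0.726, 0.688, -0.0, 0.0]
ft_force: [0.4, -0.2, -1.9]
grip_width: 0.189
grasp_force: 60.0
```

```bash
python3 - <<'E'
from rk import *
s,w=wrist();status(s);bar(w);maps(camera("side"))
E
```

```text
t 25.03 tcp [ 414.84 -159.05   75.15] th 86.97 tips sheet xy [  4.6 -12.1] tipz 22.4 F [ 0.4 -0.2 -1.9]
bar [(105, 172, 325), (111, 149, 362), (117, 146, 366), (123, 147, 366), (129, 147, 365), (135, 149, 364), (141, 179, 327)] rows [ 96 150]
200 .............................................###########........................
202 ..................................................#####.........................
204 ........................##....#.................................................
206 ........................##...##...#....#........................................
208 .............................#....#....#...##...##...####.......................
210 ............................................#...##...################...........
212 ........................#............................#################..........
214 .............####...........##..........................##############..........
216 ...............######............#...............................####...........
218 ......####........#######............##.........................................
220 .......#######........#######.........#.........................................
222 ...........######.........#######.........##....................................
224 ..............#######.........#######..........##...............................
226 ..................#######.........#######..........#####........................
228 ......................#######........########........######.....................
230 .........................########........#######................................
232 .............................#######.........######.............................
234 .................................#######........................................
236 ....................................#######.....................................
238 ................................................................................
```

Grooves +28 and 0 hold seated wafers, and the next one is going into -28. I continue for the last.

Emit:
servo_tool(steps=[{"slide":[-0.003,0,0],"twist":0,"fingers":0.01},{"slide":[-0.003,0,0],"twist":0,"fingers":0.01},{"slide":[-0.003,0,0],"twist":0,"fingers":0.01},{"slide":[-0.003,0,0],"twist":0,"fingers":0.01},{"slide":[-0.003,0,0],"twist":0,"fingers":0.01},{"slide":[-0.003,0,0],"twist":0,"fingers":0.01},{"slide":[-0.003,0,0],"twist":0,"fingers":0.01},{"slide":[-0.003,0,0],"twist":0,"fingers":0.01},{"slide":[-0.003,0,0],"twist":0,"fingers":0.01},{"slide":[-0.003,0,0],"twist":0,"fingers":0.01}])

```text
time_s: 25.97
tool_pos: [413.3, -189.0, 75.2]
eef_rot: [0.726, 0.688, -0.0, 0.0]
ft_force: [0.2, 0.5, -1.7]
grip_width: 0.191
grasp_force: 60.0
```

```bash
python3 - <<'E'
from rk import *
s,w=wrist();status(s);bar(w);maps(camera("side"))
E
```

```text
t 25.97 tcp [ 413.28 -188.97   75.16] th 86.97 tips sheet xy [  4.7 -42.1] tipz 22.41 F [ 0.2  0.5 -1.7]
bar [(105, 177, 329), (111, 149, 362), (117, 146, 366), (123, 147, 366), (129, 147, 365), (135, 149, 364), (141, 125, 333)] rows [ 93 153]
200 ................................................................................
202 .......................###...#..................................................
204 .......................##...##...#...##.........................................
206 ............................##...#...##...##...#................................
208 .....................................##..###..###..##...........................
210 ....................####......................##...##...##....##................
212 ......................######............................##...########...........
214 .............####.........######.............................#########..........
216 ...............######.........######............................#####...........
218 ......####........#######.........######........................................
220 .......#######........#######........#######....................................
222 ...........######.........#######........#######................................
224 ..............#######.........#######........#######............................
226 ..................#######.........#######........#######........................
228 ......................#######........########........######.....................
230 .........................########........#######................................
232 .............................#######.........######.............................
234 .................................#######........................................
236 ....................................#######.....................................
238 ................................................................................
```

Emit:
servo_tool(steps=[{"slide":[-0.003,0,0],"twist":0,"fingers":0.01},{"slide":[-0.003,0,0],"twist":0,"fingers":0.01},{"slide":[-0.003,0,0],"twist":0,"fingers":0.01},{"slide":[-0.003,0,0],"twist":0,"fingers":0.01},{"slide":[-0.003,0,0],"twist":0,"fingers":0.01},{"slide":[-0.003,0,0],"twist":0,"fingers":0.01},{"slide":[-0.003,0,0],"twist":0,"fingers":0.01},{"slide":[-0.003,0,0],"twist":0,"fingers":0.01}])

```text
time_s: 26.73
tool_pos: [412.0, -213.0, 75.2]
eef_rot: [0.726, 0.688, -0.0, 0.0]
ft_force: [-0.5, 0.2, -1.6]
grip_width: 0.196
grasp_force: 60.0
```

```bash
python3 - <<'E'
from rk import *
s,w=wrist();status(s);bar(w);maps(camera("side"))
E
```

```text
t 26.73 tcp [ 412.02 -212.96   75.17] th 86.97 tips sheet xy [  4.7 -66.1] tipz 22.42 F [-0.5  0.2 -1.6]
bar [(111, 149, 362), (117, 146, 366), (123, 146, 366), (129, 142, 365), (135, 125, 364), (141, 125, 343)] rows [109 153]
200 ................................................................................
202 ................................................................................
204 ................................................................................
206 ................................................................................
208 ................................................................................
210 ....................####........................#...............................
212 ......................######........................##..........................
214 .............####........#######.........................##.....................
216 ...............######.........######..........................#.................
218 ......####........#######.........######...........................##...........
220 .......#######........#######........#######....................................
222 ...........######.........#######........#######................................
224 ..............#######.........#######........#######............................
226 ..................#######.........#######........#######........................
228 ......................#######........########........######.....................
230 .........................########........#######................................
232 .............................#######.........######.............................
234 .................................#######........................................
236 ....................................#######.....................................
238 ................................................................................
```

Emit:
servo_tool(steps=[{"slide":[-0.003,0,0],"twist":0,"fingers":0.01},{"slide":[-0.003,0,0],"twist":0,"fingers":0.01},{"slide":[-0.002,0,0],"twist":0,"fingers":0.01},{"slide":[0.002,0,-0.005],"twist":0,"fingers":0.01},{"slide":[0,0,-0.015],"twist":0,"fingers":0.01},{"slide":[0,0,-0.03],"twist":0,"fingers":0.01},{"slide":[0.005,-0.003,-0.03],"twist":0,"fingers":0.01},{"slide":[0.015,-0.003,-0.015],"twist":0,"fingers":0.01},{"slide":[0.025,-0.004,-0.005],"twist":0,"fingers":0.01},{"slide":[0.035,0,0],"twist":0,"fingers":0.01},{"slide":[0.025,0,0],"twist":0,"fingers":0.01},{"slide":[0.015,0,0],"twist":0,"fingers":0.01}])

```text
time_s: 27.83
tool_pos: [407.5, -95.9, 175.7]
eef_rot: [0.725, 0.689, 0.0, -0.0]
ft_force: [0.3, 0.7, -1.3]
grip_width: 0.196
grasp_force: 60.0
```

```bash
python3 - <<'E'
from rk import *
s,w=wrist();status(s);sd=camera("side");maps(sd);t=camera("top");blobs(t,18)
np.save("w20.npy",w,allow_pickle=True)
print();blobs(w,18)
E
```

```text
t 27.83 tcp [407.5  -95.9  175.72] th 87.03 tips sheet xy [-6.2 50.5] tipz 122.97 F [ 0.3  0.7 -1.3]
200 ................................................................................
202 ................................###.............................................
204 .................................######.........................................
206 ......................................#####.....................................
208 ..........................................#######...............................
210 ....................####......................######............................
212 ......................######......................######........................
214 .............####........#######......................######....................
216 ...............#######........######......................########..............
218 ......####........#######.........#######.......................#####...........
220 .......#######........#######........########...................................
222 ...........######.........#######........#######............
[... 886 characters left out ...]
w px 7.4
[311, 237, 7, 26, 146] ends [[-2.7, 0.3], [-60.2, 1.9]] w px 5.5
[323, 238, 6, 24, 88] ends [[-4.2, -24.5], [-56.6, -25.6]] w px 5.0
[298, 246, 6, 19, 62] ends [[-25.0, 32.5], [-65.8, 31.2]] w px 5.0

[146, 109, 221, 34, 6658] ends [[121.7, 44.1], [-133.6, 43.6]] w px 33.0
[210, 152, 33, 14, 406] ends [[-22.5, 4.8], [-60.6, 4.8]] w px 13.0
[270, 153, 41, 14, 526] ends [[58.4, 3.8], [10.7, 3.7]] w px 13.0
[214, 175, 99, 86, 3327] ends [[65.1, -70.1], [-58.8, -70.3]] w px 85.0
[288, 219, 33, 11, 336] ends [[75.9, -79.0], [35.0, -79.0]] w px 10.0
[215, 249, 8, 49, 241] ends [[-54.2, -114.5], [-59.2, -189.3]] w px 6.7
[289, 249, 9, 49, 268] ends [[42.2, -114.4], [47.6, -189.2]] w px 7.8
```

All four wafers now show as thin parallel bands, in grooves +28, 0, -28 and -84. Now the rake goes back to its rest.

Emit:
servo_tool(steps=[{"slide":[0.01,0,0],"twist":0,"fingers":0.01},{"slide":[0.02,0,0],"twist":0,"fingers":0.01},{"slide":[0.035,0,0],"twist":0,"fingers":0.01},{"slide":[0.035,0,0],"twist":0,"fingers":0.01},{"slide":[0.035,0,0],"twist":0,"fingers":0.01},{"slide":[0.035,0,0],"twist":0,"fingers":0.01},{"slide":[0.035,0,0],"twist":0,"fingers":0.01},{"slide":[0.035,0,0],"twist":0,"fingers":0.01},{"slide":[0.035,0.002,0],"twist":0,"fingers":0.01},{"slide":[0.035,0.004,0],"twist":0,"fingers":0.01},{"slide":[0.025,0.006,0],"twist":-0.6,"fingers":0.01},{"slide":[0.015,0.006,0],"twist":-0.6,"fingers":0.01}])

```text
time_s: 28.98
tool_pos: [444.9, 253.0, 175.0]
eef_rot: [0.718, 0.696, 0.0, -0.0]
ft_force: [0.3, -0.3, -1.3]
grip_width: 0.193
grasp_force: 60.0
```

Emit:
servo_tool(steps=[{"slide":[0.002,0,0],"twist":0,"fingers":0.01},{"slide":[0,0,0],"twist":0,"fingers":0.01},{"slide":[0,0,0],"twist":0,"fingers":0.01}])

```text
time_s: 29.23
tool_pos: [444.1, 251.4, 174.7]
eef_rot: [0.719, 0.695, -0.001, 0.0]
ft_force: [-0.7, -0.5, -1.3]
grip_width: 0.193
grasp_force: 60.0
```

```bash
python3 - <<'E'
from rk import *
s=get_state();status(s);p=np.array(s["tool_pos"]);th=2*np.arctan2(s["eef_rot"][1],s["eef_rot"][0])
d=np.array([443.9,257.5])-p[:2];print("tool dx dy",d@[np.cos(th),np.sin(th)],d@[np.sin(th),-np.cos(th)],"twist",np.degrees(th)-88.2)
c=camera("top");np.save("top3.npy",c,allow_pickle=True);im=c["image"];hsv=cv2.cvtColor(im,cv2.COLOR_RGB2HSV);m=cv2.inRange(hsv,(8,110,70),(24,255,255))
n,l,st,ce=cv2.connectedComponentsWithStats(m)
for i in range(1,n):
    if st[i,4]<60 or ce[i][1]<190: continue
    ys,xs=np.where(l==i);q=np.array([R.T@(onz(c,p,19)[:2]-o) for p in zip(xs,ys)])
    k=np.polyfit(q[:,0],q[:,1],1);print("y",q[:,1].mean().round(1),"x",q[:,0].min().round(0),q[:,0].max().round(0),"angle",k[0].round(3),"area",st[i,4])
A=cv2.resize(im[180:290,250:380],(780,660)[:2])[:600]
cv2.imwrite("pics/final.png",cv2.resize(im[185:285,250:380],(780,600),interpolation=cv2.INTER_CUBIC)[...,::-1])
E
```

```text
t 29.23 tcp [444.06 251.37 174.74] th 88.12 tips sheet xy [ 10.2 399.3] tipz 121.99 F [-0.7 -0.5 -1.3]
tool dx dy 6.125145766357074 -0.35656444966735085 twist -0.08348148763289487
y -83.3 x -41.0 71.0 angle 0.001 area 241
y -26.8 x -57.0 59.0 angle -0.024 area 255
y 0.9 x -60.0 55.0 angle -0.023 area 269
y 29.4 x -66.0 49.0 angle -0.005 area 289
```

View pics/final.png

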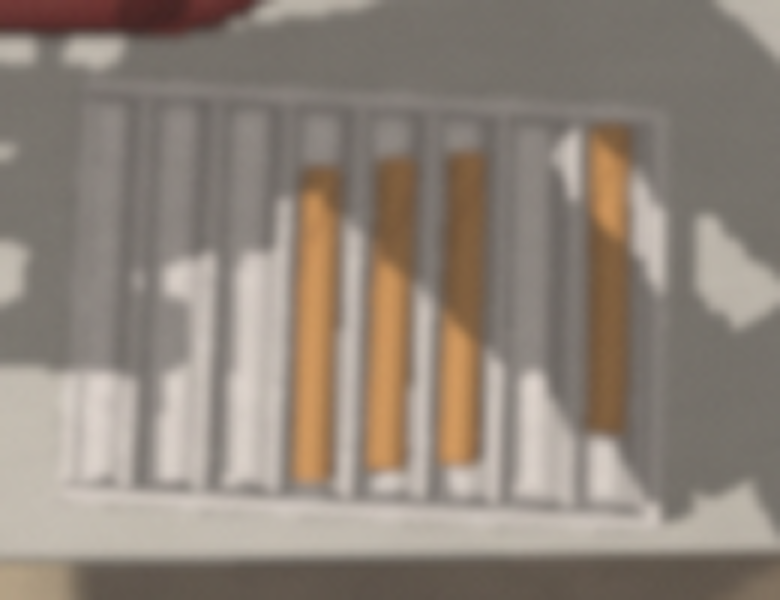

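All four wafers lie down in separate grooves, at crop columns 315, 390, 462 and 608. Now I lay the rake in the notch.

Emit:
servo_tool(steps=[{"slide":[0.006,0,0.01],"twist":0,"fingers":0.01},{"slide":[0,0,0.025],"twist":0,"fingers":0.01},{"slide":[0,0,0.03],"twist":0,"fingers":0.01},{"slide":[0,0,0.025],"twist":0,"fingers":0.01},{"slide":[0,0,0.015],"twist":0,"fingers":0.01},{"slide":[0,0,0.008],"twist":0,"fingers":0.01},{"slide":[0,0,0.005],"twist":0,"fingers":0.01},{"slide":[0,0,0.003],"twist":0,"fingers":0.01},{"slide":[0,0,0],"twist":0,"fingers":0.01},{"slide":[0,0,0],"twist":0,"fingers":0.01}], newtons=30)

```text
time_s: 30.12
tool_pos: [445.3, 258.6, 54.9]
eef_rot: [0.718, 0.696, 0.001, 0.0]
ft_force: [0.4, 0.3, -1.5]
grip_width: 0.193
grasp_force: 30.0
```

Emit:
servo_tool(steps=[{"slide":[0,0,0.001],"twist":0,"fingers":0.01},{"slide":[0,0,0.0008],"twist":0,"fingers":0.01},{"slide":[0,0,0],"twist":0,"fingers":0.03},{"slide":[0,0,0],"twist":0,"fingers":0.05},{"slide":[0,0,0],"twist":0,"fingers":0.06},{"slide":[0,0,0],"twist":0,"fingers":0.06},{"slide":[0,0,-0.01],"twist":0,"fingers":0.06},{"slide":[0,0,-0.02],"twist":0,"fingers":0.06},{"slide":[-0.005,0,-0.035],"twist":0,"fingers":0.06},{"slide":[-0.015,0,-0.035],"twist":0,"fingers":0.06},{"slide":[-0.02,-0.004,-0.035],"twist":0,"fingers":0.06},{"slide":[-0.005,-0.004,-0.02],"twist":0,"fingers":0.06}])

```text
time_s: 31.12
tool_pos: [436.1, 212.4, 211.9]
eef_rot: [0.719, 0.695, 0.002, 0.001]
ft_force: [0.6, -0.5, 0.0]
grip_width: 0.657
grasp_force: 0.0
```

Emit:
servo_tool(steps=[{"slide":[0,0,0],"twist":0,"fingers":0.06},{"slide":[0,0,0],"twist":0,"fingers":0.06},{"slide":[0,0,0],"twist":0,"fingers":0.06}])

```text
time_s: 31.37
tool_pos: [434.7, 213.6, 206.9]
eef_rot: [0.718, 0.696, -0.0, -0.0]
ft_force: [-0.4, -0.1, -1.5]
grip_width: 0.657
grasp_force: 0.0
```

```bash
python3 - <<'E'
from rk import *
s,w=wrist();status(s);rake(np.load("w1.npy",allow_pickle=True).item());rake(w)
E
```

```text
t 31.37 tcp [434.71 213.6  206.88] th 88.17 tips sheet xy [  2.8 361. ] tipz 154.13 F [-0.4 -0.1 -1.5]
[(70, 209, 314), (74, 208, 318), (78, 208, 317), (82, 209, 317), (86, 302, 302), (108, 256, 269), (116, 254, 270), (124, 254, 270), (132, 254, 270), (140, 254, 269), (148, 254, 269), (156, 254, 269), (164, 254, 269), (172, 254, 269), (180, 254, 269), (188, 254, 268), (196, 254, 268), (204, 254, 268), (212, 253, 268), (220, 253, 267), (228, 254, 266)]
handle [445.51200403 443.54517146 441.57833889] deg 1.609450908431526
bar rows 69 84 [444.93467091 333.58396996] [444.76046524 318.95841907]
[(66, 209, 321), (70, 209, 321), (74, 209, 321), (78, 210, 319), (108, 257, 273), (116, 256, 273), (124, 257, 272), (132, 257, 272), (140, 257, 272), (148, 257, 272), (156, 257, 272), (164, 257, 272), (172, 257, 272), (180, 257, 272), (188, 257, 271), (196, 257, 271), (204, 257, 271), (212, 256, 271), (220, 256, 271), (228, 257, 269)]
handle [447.30863861 444.94027564 442.57191268] deg 1.9377922722746594
bar rows 63 79 [444.77576669 338.63470395] [444.35979225 323.48346735]
```

The rake lies in the notch, level, 1 mm off across and about 5 mm along from its first place. Handing in.

```bash
python3 -c "
from rig import job_done
print(job_done())"
```

```text
the job is handed in; nothing more can be done
None
```

I handed the job in at about 31.4 s of 58 s: by the last top and wrist views, all four wafers lie down in grooves of their own and the rake is level in its notch with its tines on the bench; a first stroke with the rake pitched up in the grip rode over wafers, so I re-levelled it on its rest and combed again, and I saw no verdict on the 25 N press limit.

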